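# Lock the filter stand's swing arm with the quarter-turn thumbscrew

### The arm

A 6-joint arm with a two-finger parallel gripper is mounted at the origin on the work surface. World frame = base frame: x ahead of the robot, y to its left, z up, the work surface at z = 0. Lengths are in m, angles in rad, forces in N, time in s.
With the tool pointing down it reaches from about 0.35 to 0.875 m from the base axis. Payload 4.2 kg.
Tool frame: the origin (TCP) lies at the very end of the fingers, on their centre line; the grasp point (between the pads) lies 19 mm behind it (ctrl.grip_depth is the distance from the TCP to the grasp point, in m); y points along the fingers, x is the direction in which the jaws open and shut, and the axes are right-handed (so a half turn about y gives the same grasp; the last joint's range is limited). The gripper opens to 85 mm and grips with 20 to 120 N. Pads are 22 mm wide; open, the fingers measure 114 mm over their backs; the gripper's body (76 mm by 85 mm) begins 54 mm behind the grasp point. The pads swing forward as they close: fully open they stand 13 mm farther back than shut.
Start: joints at [-0.858, 0.385, 0.008, 0, -1.194, -0.259], TCP at [0.274, -0.562, 0.192] pointing down, gripper open.
Joint ranges: [-3.14, 3.14], [-1.21, 2.06], [-1.07, 1.41], [-3.16, 2.05], [-2.99, -0.16], [-3.1, 3.1]. Speed limits (rad/s): [2.79, 2.79, 3.14, 3.14, 3.14, 3.14].

### API

Orientations are given as a unit quaternion [w, x, y, z].
In Python, from plant import monitor, read_camera, camera_params, finish_job, ctrl gives the robot as it stands.
- The arm moves only by the tool jog_arm, never from a script. Its argument "targets" is a list of rows, each a list of 2 entries, a list of its own where there are three numbers: the shift along the world's x, y, z in m, then the turn about the world's z in degrees. In form: [[[tx, ty, tz], twist], ...]. A call has 1 to 5 rows; each row shifts and turns the commanded pose from where the row before left it; what a row does not reach is not made up. A row lasts 1/12 s, in which the tool goes at most 41.7 mm and 7.16 degrees, less where a joint would pass 70% of its speed; a pose out of reach is approached as far as the arm can. A call is refused whole if a number of a shift passes 0.0417 or a number of a turn 7.16, either way. A call with a gripper value outside its range is refused whole. "hand" is the opening, from 0 (shut) to 1 (fully open), set as the call begins (left out, the last holds). The fingers move at their own pace and stop on an object; the grip force is fixed at half the most. Time passes only in rows, so rows that do not move let the fingers close. It gives the time, the measured TCP pose, the force and the opening at its end, in the units of the state.
- monitor.observe(): the state, without advancing time (a new reading comes with each control period).
- read_camera(name): name is "scene" or "side" or "wrist"; returns the picture (384x512x3 uint8, blue, green, red); there is no depth.
- camera_params(name): a dict with "camera_matrix" (3x3 intrinsics, pixels), "k1" (the pictures are not rectified: a ray, as slopes to the right and down, at radius r is drawn at 1 + k1 r^2 times it, then the intrinsics apply), "world_from_camera" (4x4, takes a point from camera to world coordinates). Camera axes: x right, y up, looking along -z (the intrinsics and any distortion apply to the point x, -y, -z); pixel columns grow to the right and rows downward; lengths in m; the calibration is good to about 2 mm. A picture is of the moment at which its call begins: read the wrist's pose just before it. camera_params takes no time and is no camera call; for the wrist camera it gives the pose at the moment of the call.
- finish_job(): hands the job in, once; it reports no verdict.
The state is a dict: "time": time; "joints": joint angles; "qd": joint speeds; "effort": joint torques, N m; "tcp_pos": TCP position; "eef_rot": TCP orientation; "force": force on the tool from outside, world axes, zero at the start; "moment": the same for the moment, N m; "grip_width": finger opening in m.
Only numpy, scipy, OpenCV 4.12 (cv2) and the standard library are available. Lean on these libraries where they do the work, as an engineer would, in place of code of your own. Each camera call takes 0.05 s, during which the arm holds its last target.

### The job

Swing the filter stand's arm over the slotted spring plate and lock it there with the wing-headed quarter-turn thumbscrew from the rack: pass it through the arm's hole, feel for the slot underneath, push the screw down against the sprung washer and give it a quarter turn so that it stays down by itself when you let go. Never press the screw hard against the stand, and leave the other two screws, the beaker and the dish where they are.

Things in the scene. Friction and masses are not known exactly. Their poses are not given: they have to be found in the camera images.
- stand: Grey filter stand, fixed. Origin on the arm's vertical pivot axis at table height; x from the pivot along the 180 x 140 x 10 mm foot (x -40 to 140 mm), z up. It carries the slotted spring plate and, above that, the swing arm. Pressing the screw on the stand, its plate, arm or washer with more than 25 N damages it.
- plate_mid (a point): On the stand's x axis, 90 mm from the pivot, height 40: nominal place of the steel plate's slot, x along the stand. Slot 26 mm long along the radius, 11 mm wide, 90 mm from the pivot. The plate (50 x 100 x 6 mm, underside at height 34, free below to 13) is clamped at an unknown angle, up to 0.22 rad either side (20 mm of arc), slot and all: find it by feel or sight.
- swing (a joint): Aluminium swing arm's angle about the pivot, rad; 0 = along the stand's x axis, positive anticlockwise from above; moves -1.1 to 0.5 and stays where left (0.06 N m friction). Lies at heights 44 to 52, over the plate, which is on springs: 2 N starts the plate down, 5 N holds it 4 mm down, hard stop at 6 mm; it springs up round a pin that finds the slot.
- swing_hole (a point): Centre of the round 24 mm hole through the arm, 90 mm from the pivot axis, at the arm's top face (height 52); x along the arm outward, z up. The hole is in a 44 mm square pad; farther out the arm has a 60 mm open filter ring (centre 141 mm from the pivot), then the peg.
- washer_top (a point): Top centre of the sprung washer on the arm's hole, 36 mm outside, 25 mm inside; at rest at height 60, 8 mm above the arm. About 3 N starts it down, 6 N holds it 4 mm down, 8 N 7 mm down, where it stops hard.
- swing_peg (a point): Top centre of the black upright peg for swinging the arm, 16 mm diameter, 40 mm tall (heights 52 to 92), 183 mm from the pivot axis.
- screw: Steel quarter-turn thumbscrew, 60 g, in one of the rack's holes; the only one with a flat wing. Origin: centre of the underside of its flange (32 mm wide, 3 mm thick); z up the screw, x along the wing. Wing 36 mm long (x), 10 mm thick (y), 14 to 38 mm above the origin, on a 12 mm neck. Below the flange a 20 mm shoulder 12 mm long, which fits the arm's hole, then an 8 mm shank with a cross pin.
- screw_pin (a point): Centre of the cross pin, 25 mm below the flange; pin 8 mm thick, 20 mm long, round ends, along the wing: it passes the slot only with the wing along the slot. With the flange at height 53 to 55.5, a quarter turn either way puts it under the plate; let go, the washer lifts the flange to 56 and holds it. Unlocked, the flange stands at 60 or more.
- rack: White block 210 x 56 x 40 mm, fixed, origin at the centre of its underside, x along its length; three 25 mm holes at x = -70, 0, 70 mm, in which the screws stand, flanges on its top (height 40).
- knob_a: Bystander: steel screw with round 28 mm knob, standing in the rack; origin at flange underside, 30 mm tall above it.
- knob_b: Bystander: a second one like knob_a.
- beaker: Bystander: glass beaker, 60 mm wide, 75 mm tall; origin at the centre of its underside.
- dish: Bystander: aluminium dish, 72 mm wide, 18 mm tall; origin at the centre of its underside.
There are look-alikes about, which are no part of the job. Leave any pink or yellow look-alike of the screw alone.

How it is judged:
At the end, for the whole second after the job is handed in: Arm within 0.3 rad of the stand's x axis; wing screw upright (0.15 rad) and within 4 mm of the arm hole's axis, flange 0 to 5.5 mm above the arm's top, wing at least 0.9 rad off the arm's direction, let go and at rest; other screws, beaker and dish within 15 mm of their start (z of screw in the frame of swing_hole between 0 and 0.0055 m and horizontal distance between screw and swing_hole below 0.004 m and angle between screw's own z axis and vertical below 0.15 rad and angle between the x axis of screw and the x axis of swing_hole, either way round above 0.9 rad and value of joint swing between -0.3 and 0.3 rad and linear speed of screw below 0.01 m/s and distance of each of knob_a, knob_b, beaker, dish from where it was at the start of the episode below 0.015 m); the robot touches nothing.
It fails at once if the thumbscrew is pressed against the stand with more than 25 N (contact force between screw and stand above 25 N).
It fails at once if another screw, the beaker or the dish is pushed away by more than 15 mm (distance of any of knob_a, knob_b, beaker, dish from where it was at the start of the episode above 0.015 m).
It also fails if it takes over 72 s, if anything falls off the work surface, if the arm or the gripper's body presses on something with over 40 N, if the wrist force passes 120 N, or if a joint passes its speed limit or range.

## Working session

There is one attempt and no reset: what is moved stays moved. The work goes in short steps, Python scripts to look and compute and a tool call to move; the robot and the scene stay as the last step left them, time stands still between calls to the robot, and variables do not carry over. Pictures are saved under pics/ and viewed, and the job is handed in when it is done.

Besides the shell and the picture viewer there is one more tool, called after "Call:" in YAML: its name, and indented under it one key for each argument. jog_arm: Moves the arm, as the interface text tells. Its arguments: {"type":"object","properties":{"targets":{"type":"array","items":{"type":"array"}},"hand":{"type":"number"}},"required":["targets"]}

```bash
mkdir -p pics; ls; cat > h.py <<'E'
import numpy as np,cv2
from plant import monitor, read_camera, camera_params, finish_job, ctrl
def snap(n,f):
    P=camera_params(n); im=read_camera(n); cv2.imwrite('pics/%s.png'%f,im); np.save('pics/%s.npy'%f,np.array([P],dtype=object),allow_pickle=True); return im,P
def ray(P,u,v):
    K=np.array(P['camera_matrix']);k=P['k1'];T=np.array(P['world_from_camera'])
    p=cv2.undistortPoints(np.array([[[u,v]]],float),K,np.array([k,0,0,0.]))[0,0]
    d=T[:3,:3]@np.array([p[0],-p[1],-1]);return T[:3,3],d
def onz(P,u,v,z):
    o,d=ray(P,u,v);return o+d*(z-o[2])/d[2]
def proj(P,X):
    K=np.array(P['camera_matrix']);k=P['k1'];T=np.linalg.inv(np.array(P['world_from_camera']))
    c=T[:3,:3]@np.array(X,float)+T[:3,3];x,y=c[0]/-c[2],-c[1]/-c[2];s=1+k*(x*x+y*y)
    return K[0,0]*x*s+K[0,2],K[1,1]*y*s+K[1,2]
def tri(L):
    A=np.zeros((3,3));b=np.zeros(3)
    for P,u,v in L:
        o,d=ray(P,u,v);d=d/np.linalg.norm(d);M=np.eye(3)-np.outer(d,d);A+=M;b+=M@o
    return np.linalg.solve(A,b)
def load(f): return np.load('pics/%s.npy'%f,allow_pickle=True)[0]
E
python3 - <<'E'
from h import *
for n in ['scene','side','wrist']:
    im,P=snap(n,n+'0'); print(n,P)
print(monitor.observe(),ctrl.grip_depth)
a=cv2.imread('pics/scene0.png');cv2.imwrite('pics/sceneb.png',cv2.resize(a,(800,600),interpolation=cv2.INTER_CUBIC))
a=cv2.imread('pics/side0.png');cv2.imwrite('pics/sideb.png',cv2.resize(a,(800,600),interpolation=cv2.INTER_CUBIC))
E
```

```text
pics
scene {'camera_matrix': array([[434.37557634,   0.        , 255.87809853],
       [  0.        , 434.37557634, 192.49708779],
       [  0.        ,   0.        ,   1.        ]]), 'k1': -0.01380671618595692, 'world_from_camera': array([[ 0.5189498 , -0.49919817,  0.69389646,  1.49648867],
       [ 0.85467019,  0.31741537, -0.41083615, -0.52407386],
       [-0.01516475,  0.80625596,  0.59137244,  0.83630839],
       [ 0.        ,  0.        ,  0.        ,  1.        ]])}
side {'camera_matrix': array([[370.8698619 ,   0.        , 259.13383513],
       [  0.        , 370.8698619 , 185.97384659],
       [  0.        ,   0.        ,   1.        ]]), 'k1': -0.11226137611127981, 'world_from_camera': array([[ 0.96115527,  0.15837984, -0.22604508,  0.38394266],
       [-0.27575624,  0.58601854, -0.76193226, -0.76257417],
       [ 0.0117919 ,  0.79466855,  0.60692903,  0.68799471],
       [ 0.        ,  0.        ,  0.        ,  1.        ]])}
wrist {'camera_matrix': array([[335.18280977,   0.        , 258.2385921 ],
       [  0.        , 335.18280977, 192.47208098],
       [  0.        , 
[... 283 characters left out ...]
  0.        ,  0.        ,  1.        ]])}
{'time': 0.15, 'joints': array([-8.58353185e-01,  3.85388597e-01,  6.90908668e-03, -3.33793404e-04,
       -1.19400650e+00, -2.58568280e-01]), 'qd': array([-0.00104198, -0.00162178,  0.00297192,  0.00213549, -0.00019472,
        0.00074256]), 'effort': array([-1.01975941e-04, -3.92680192e+01,  1.88581377e+01,  4.18857381e+00,
       -3.41271567e-03,  2.17373874e-06]), 'tcp_pos': array([ 0.27378771, -0.561263  ,  0.1913584 ]), 'eef_rot': array([-0.37525783,  0.37418118,  0.59993528, -0.59937272]), 'force': array([-0.10912522, -0.20012078,  0.30239575]), 'moment': array([ 0.00905706,  0.03985128, -0.0119491 ]), 'grip_width': 0.0850293820560032} 0.0187
```

View pics/sceneb.png

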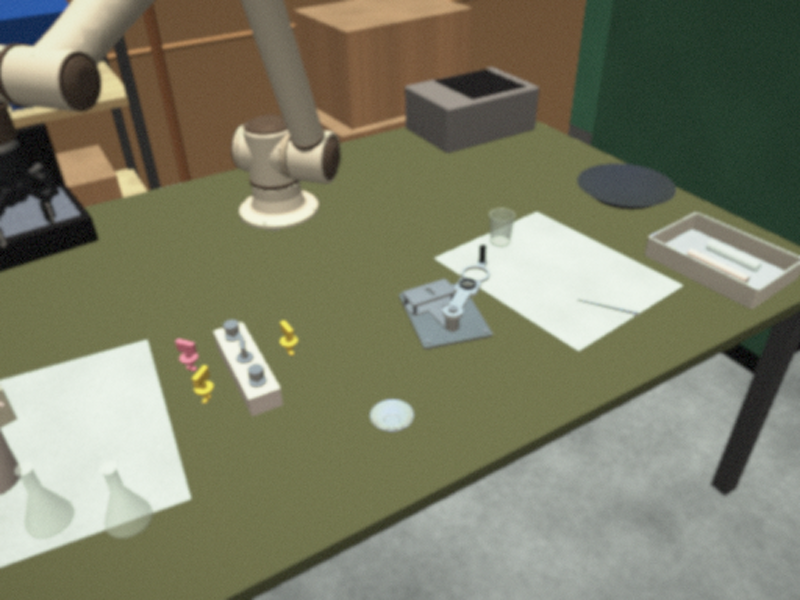

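View pics/sideb.png

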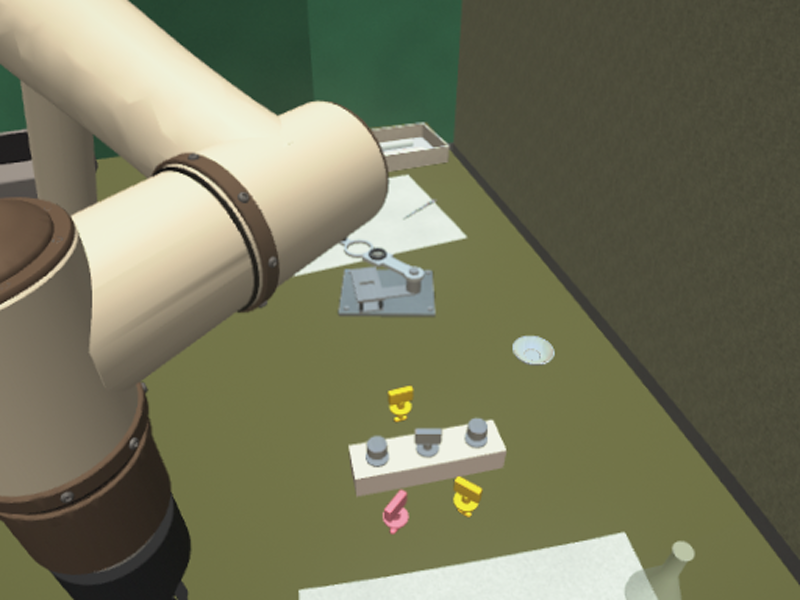

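View pics/wrist0.png

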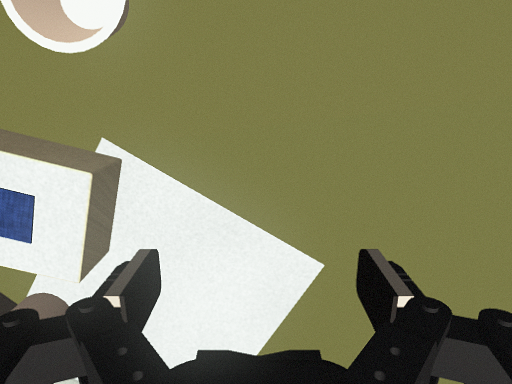

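```bash
python3 - <<'E'
from h import *
S=load('scene0');D=load('side0');s=.64
def b(name,a,c):
    X=tri([(S,a[0]*s,a[1]*s),(D,c[0]*s,c[1]*s)]);print(name,X.round(4))
b('wing top',(242,341),(428,432))
b('knob1top',(232,324),(377,443))
b('knob2top',(256,369),(477,425))
b('pivot top',(453,309),(414,271))
b('hole/washer',(468,283),(377,254))
b('slot',(431,291),(366,282))
for nm,a in [('fc1',(404,302)),('fc2',(426,347)),('fc3',(491,334))]: print(nm,onz(S,a[0]*s,a[1]*s,.01 if nm!='x' else 0).round(4))
for nm,a in [('c_l',(340,315)),('c_r',(435,315)),('c_tr',(435,270)),('c_tl',(345,268))]: print(nm,onz(D,a[0]*s,a[1]*s,.01).round(4))
for nm,a in [('rk tl',(348,444)),('rk tr',(494,421)),('rk br',(506,458)),('rk bl',(357,482))]: print(nm,onz(D,a[0]*s,a[1]*s,.04).round(4))
for nm,a in [('peg',(482,246)),('peg bot',(482,265))]: print(nm,onz(S,a[0]*s,a[1]*s,.092).round(4),onz(S,a[0]*s,a[1]*s,.052).round(4))
print('beaker',onz(S,500*s,240*s,0),'dish',onz(S,391*s,418*s,0.01))
im=cv2.imread('pics/side0.png')[150:215,200:300];cv2.imwrite('pics/c1.png',cv2.resize(im,None,fx=8,fy=8,interpolation=cv2.INTER_CUBIC))
im=cv2.imread('pics/scene0.png')[150:225,250:340];cv2.imwrite('pics/c2.png',cv2.resize(im,None,fx=8,fy=8,interpolation=cv2.INTER_CUBIC))
E
```

```text
wing top [ 0.5567 -0.2946  0.0736]
knob1top [ 0.4883 -0.2891  0.0651]
knob2top [ 0.6278 -0.2967  0.0645]
pivot top [0.6545 0.0921 0.0517]
hole/washer [0.6004 0.1664 0.0524]
slot [0.5632 0.1022 0.0358]
fc1 [0.5352 0.055  0.01  ]
fc2 [0.6791 0.0152 0.01  ]
fc3 [0.7135 0.142  0.01  ]
c_l [0.5018 0.0489 0.01  ]
c_r [0.6693 0.0035 0.01  ]
c_tr [0.7142 0.1387 0.01  ]
c_tl [0.5399 0.1929 0.01  ]
rk tl [ 0.4538 -0.2629  0.04  ]
rk tr [ 0.6637 -0.279   0.04  ]
rk br [ 0.6544 -0.3435  0.04  ]
rk bl [ 0.4525 -0.326   0.04  ]
peg [0.5503 0.237  0.092 ] [0.4995 0.2779 0.052 ]
peg bot [0.608  0.1937 0.092 ] [0.5603 0.2323 0.052 ]
beaker [0.4346651  0.38297866 0.        ] dish [ 0.8015152  -0.13393849  0.01      ]
```

View pics/c1.png

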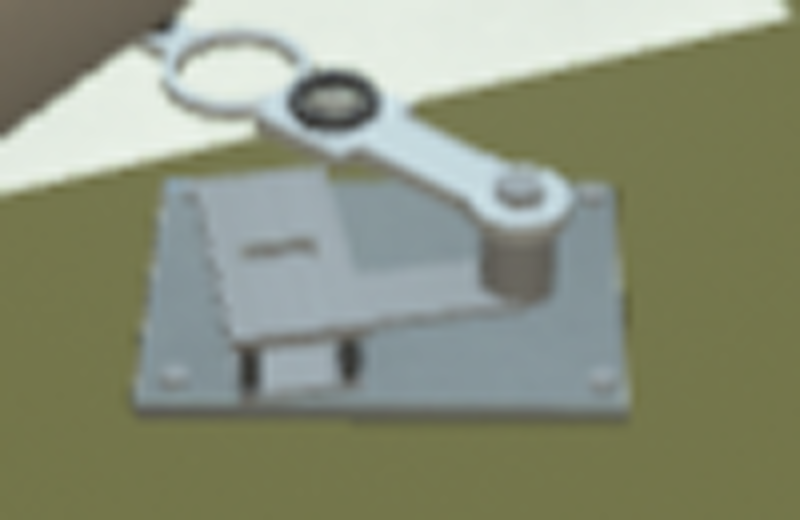

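View pics/c2.png

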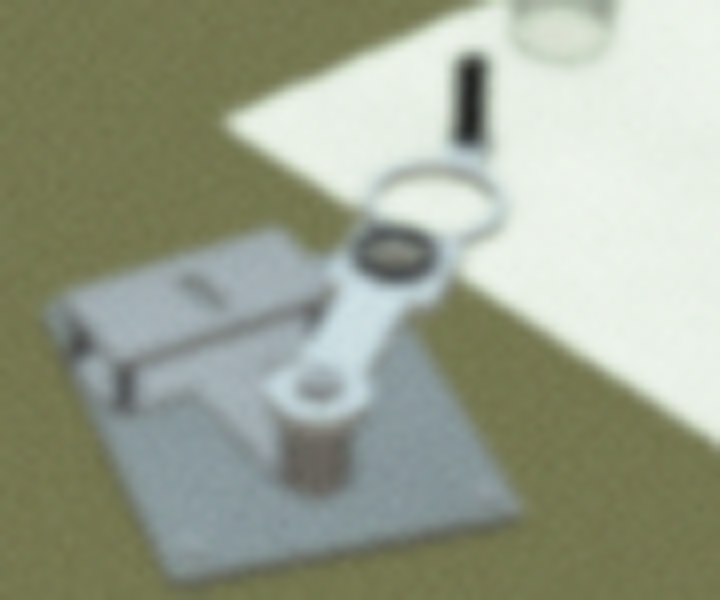

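Call:
jog_arm:
  targets:
    - [[0.03,0.03,0],-6]
    - [[0.04,0.035,0],-6]
    - [[0.04,0.035,0],-6]
    - [[0.04,0.035,0],-6]
    - [[0.04,0.035,0],-6]

```text
time: 0.57
tcp_pos: [0.4298, -0.421, 0.192]
eef_rot: [0.519, -0.518, -0.481, 0.481]
force: [0.4, -1.2, -0.3]
grip_width: 0.0853
```

Call:
jog_arm:
  targets:
    - [[0.04,0.035,0],0]
    - [[0.04,0.035,0],0]
    - [[0.02,0.02,0],0]
    - [[0,0,0],0]

```text
time: 0.9
tcp_pos: [0.5151, -0.3439, 0.1914]
eef_rot: [0.516, -0.516, -0.484, 0.483]
force: [-0.7, -0.8, -0.9]
grip_width: 0.0856
```

```bash
python3 - <<'E'
from h import *
im,P=snap('wrist','w1');o=monitor.observe();print(o['tcp_pos'],o['joints'],P['world_from_camera'])
E
```

```text
[ 0.5133693  -0.34534074  0.19148952] [-3.31088025e-01  3.75086627e-01 -8.58254735e-03 -3.10601510e-04
 -1.18807695e+00 -1.30514460e+00] [[ 0.06360404 -0.95672225 -0.28396665  0.44274263]
 [ 0.99797435  0.0613486   0.01683868 -0.34032526]
 [ 0.00131102 -0.28446245  0.95868629  0.37370174]
 [ 0.          0.          0.          1.        ]]
```

View pics/w1.png

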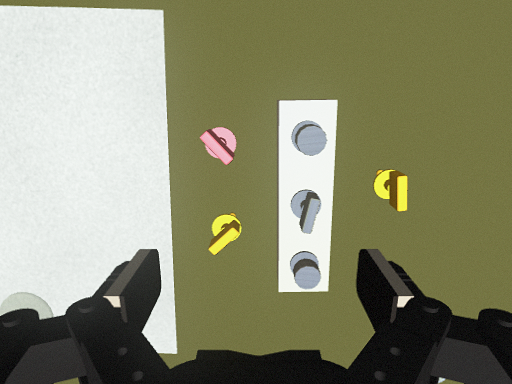

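```bash
python3 - <<'E'
from h import *
im=cv2.imread('pics/w1.png')[90:300,265:345];cv2.imwrite('pics/c3.png',cv2.resize(im,None,fx=7,fy=7*0+7,interpolation=cv2.INTER_CUBIC)[:, :])
im=cv2.imread('pics/w1.png')[170:250,270:345];cv2.imwrite('pics/c3.png',cv2.resize(im,None,fx=8,fy=8*0+7.5,interpolation=cv2.INTER_CUBIC))
E
```

```text
(no output)
```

View pics/c3.png

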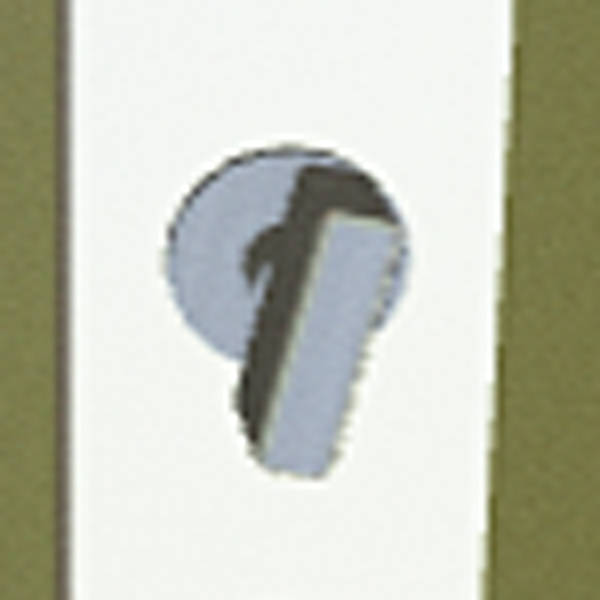

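```bash
python3 - <<'E'
from h import *
P=load('w1')
f=lambda x,y,z:onz(P,270+x/8,170+y/7.5,z)
c=[f(*q,.078) for q in [(328,212),(405,228),(325,475),(262,462)]]
for q in c:print(q.round(4))
c=np.array(c);print(c.mean(0));a=(c[0]+c[1])/2;b=(c[2]+c[3])/2;d=b-a;print(np.linalg.norm(d),np.degrees(np.arctan2(d[1],d[0])))
d=c[2]-c[1];print(np.degrees(np.arctan2(d[1],d[0])));d=c[3]-c[0];print(np.degrees(np.arctan2(d[1],d[0])))
print('flange L/R/top',f(163,255,.043),f(410,255,.043),f(288,145,.043))
for q in [(279,100),(337,100),(279,291),(328,291)]: print(onz(P,*q,.04).round(4))
E
```

```text
[ 0.539  -0.2971  0.078 ]
[ 0.5417 -0.2883  0.078 ]
[ 0.5742 -0.2981  0.078 ]
[ 0.5719 -0.3056  0.078 ]
[ 0.55670697 -0.29728681  0.078     ]
0.033950588403992205 -15.696255561281328
-16.925296455612468
-14.46626990521607
flange L/R/top [ 0.55531862 -0.31357197  0.043     ] [ 0.55738493 -0.2814803   0.043     ] [ 0.54048109 -0.29697286  0.043     ]
[ 0.4503 -0.3204  0.04  ]
[ 0.4538 -0.2646  0.04  ]
[ 0.66 -0.33  0.04]
[ 0.6638 -0.2742  0.04  ]
```

Call:
jog_arm:
  targets:
    - [[0.01,0.0417,0],0]
    - [[0.01,0.0417,0],0]
    - [[0,0.0417,0],0]
    - [[0,0.0417,0],0]
    - [[0,0.0417,0],0]

```text
time: 1.37
tcp_pos: [0.5301, -0.1408, 0.192]
eef_rot: [0.518, -0.517, -0.482, 0.482]
force: [0.6, -0.3, -0.4]
grip_width: 0.0859
```

Call:
jog_arm:
  targets:
    - [[0,0.0417,0],0]
    - [[0,0.0417,0],0]
    - [[0,0.0417,0],0]
    - [[0,0.0417,0],0]
    - [[0,0.0417,0],0]

```text
time: 1.78
tcp_pos: [0.5304, 0.0675, 0.1924]
eef_rot: [-0.517, 0.517, 0.482, -0.482]
force: [1.2, -0.6, 0.5]
grip_width: 0.0856
```

Call:
jog_arm:
  targets:
    - [[0,0.03,0],0]
    - [[0,0,0],0]
    - [[0,0,0],0]

```text
time: 2.03
tcp_pos: [0.5307, 0.0973, 0.192]
eef_rot: [0.517, -0.517, -0.482, 0.483]
force: [0.1, -0.5, 0.5]
grip_width: 0.0855
```

```bash
python3 - <<'E'
from h import *
im,P=snap('wrist','w2');o=monitor.observe();print(o['tcp_pos'],o['joints'],P['world_from_camera'])
E
```

```text
[0.53069128 0.09624489 0.19200192] [ 4.80220870e-01  2.39858334e-01 -2.02417920e-01  2.37735848e-05
 -1.12937322e+00 -2.12072097e+00] [[ 6.75346269e-02 -9.56741552e-01 -2.82992360e-01  4.58469522e-01]
 [ 9.97716900e-01  6.48319672e-02  1.89157106e-02  1.01324629e-01]
 [ 2.49505146e-04 -2.83623726e-01  9.58935618e-01  3.74300216e-01]
 [ 0.00000000e+00  0.00000000e+00  0.00000000e+00  1.00000000e+00]]
```

View pics/w2.png

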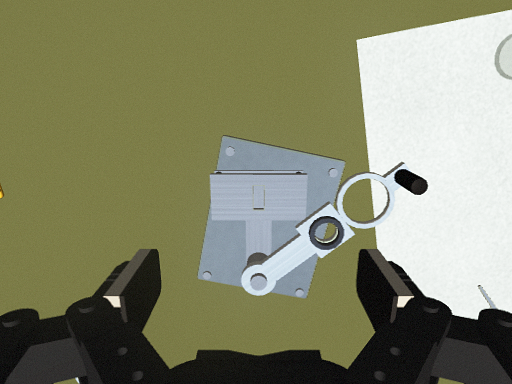

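```bash
python3 - <<'E'
from h import *
im=cv2.imread('pics/w2.png')[130:300,190:350];cv2.imwrite('pics/c4.png',cv2.resize(im,None,fx=3.5,fy=3.5,interpolation=cv2.INTER_CUBIC))
im=cv2.imread('pics/w2.png')[160:230,200:320];cv2.imwrite('pics/c5.png',cv2.resize(im,None,fx=6,fy=6,interpolation=cv2.INTER_CUBIC))
E
```

```text
(no output)
```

View pics/c4.png

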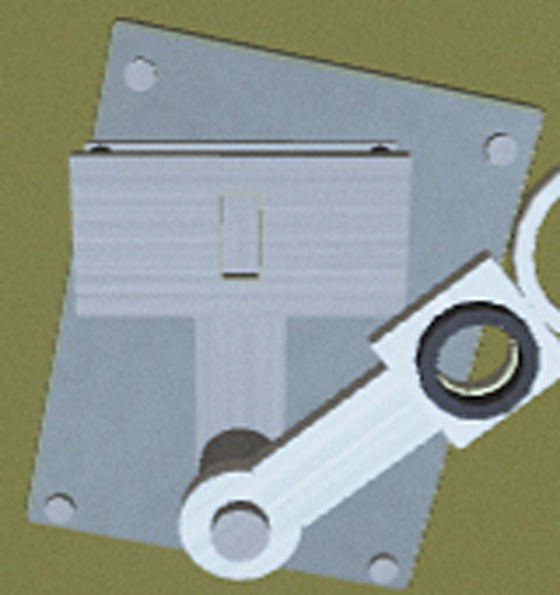

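View pics/c5.png

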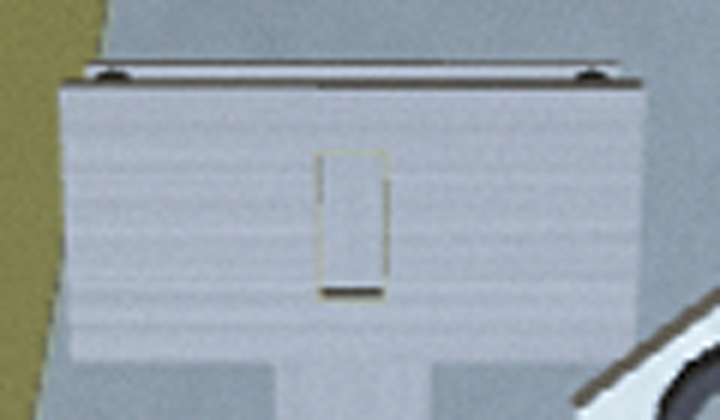

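```bash
python3 - <<'E'
from h import *
P=load('w2')
f=lambda x,y,z:onz(P,200+x/6,160+y/6,z)
g=lambda x,y,z:onz(P,190+x/3.5,130+y/3.5,z)
s=np.array([f(*q,.04) for q in [(318,152),(386,153),(384,298),(320,298)]]);print(s.round(4),s.mean(0).round(4))
sc=s.mean(0);d=(s[0]+s[1]-s[2]-s[3])/2;print('slot len,head',np.linalg.norm(d),np.degrees(np.arctan2(d[1],d[0])),'w',np.linalg.norm(s[1]-s[0]))
p=np.array([f(*q,.04) for q in [(60,88),(644,86),(634,367),(72,360)]]);print(p.round(4),p.mean(0).round(4))
d=p[1]-p[0];print('plate head',np.degrees(np.arctan2(d[1],d[0]))+90,np.linalg.norm(d))
pv=g(240,530,.056);pv2=g(240,522,.052);print('pivot',pv,pv2)
for q in (pv,pv2):
  v=sc-q;print('pivot-slot',np.hypot(*v[:2]),np.degrees(np.arctan2(v[1],v[0])))
w=g(478,360,.06);print('washer',w)
for q in (pv,pv2):
  v=w-q;print(np.hypot(*v[:2]),np.degrees(np.arctan2(v[1],v[0])))
print('peg top',onz(P,418,186,.092),'base',onz(P,404,176,.052))
c=np.array([g(*q,.01) for q in [(115,18),(543,108),(408,588),(28,520)]]);print(c.round(4));d=c[0]+c[1]-c[2]-c[3];print('foot head',np.degrees(np.arctan2(d[1],d[0])))
m1=(c[2]+c[3])/2;u=d[:2]/np.hypot(*d[:2]);print('pivot from foot',m1[:2]+.04*u)
E
```

```text
[[0.5491 0.0898 0.04  ]
 [0.5501 0.1015 0.04  ]
 [0.5764 0.0995 0.04  ]
 [0.5757 0.0883 0.04  ]] [0.5628 0.0948 0.04  ]
slot len,head 0.026543181013733846 176.14747499522917 w 0.011716228102668405
[[0.5348 0.0467 0.04  ]
 [0.5412 0.1462 0.04  ]
 [0.5924 0.1431 0.04  ]
 [0.5843 0.0435 0.04  ]] [0.5632 0.0949 0.04  ]
plate head 176.32581175821306 0.09970302787463237
pivot [0.65204929 0.08866005 0.056     ] [0.65166709 0.08869061 0.052     ]
pivot-slot 0.08945096541132178 176.0678532832949
pivot-slot 0.08906756763690381 176.07060498279017
washer [0.5985732  0.16145463 0.06      ]
0.09032576347627257 126.30161174031869
0.0900753249072733 126.11719123834648
peg top [0.54534877 0.23603608 0.092     ] base [0.54635565 0.24044026 0.052     ]
[[0.499  0.0604 0.01  ]
 [0.5361 0.1924 0.01  ]
 [0.7077 0.1453 0.01  ]
 [0.6711 0.0128 0.01  ]]
foot head 164.5964486270432
pivot from foot [0.65082223 0.08965759]
```

Call:
jog_arm:
  targets:
    - [[0.003,0.03,0],-5]
    - [[0.003,0.035,0],-5]
    - [[0.003,0.035,0],-5]
    - [[0.004,0.039,0],-3]
    - [[0,0,0],0]
  hand: 0.42

```text
time: 2.5
tcp_pos: [0.5454, 0.2389, 0.1916]
eef_rot: [0.586, -0.586, -0.396, 0.395]
force: [1.0, -0.0, -0.1]
grip_width: 0.0357
```

Call:
jog_arm:
  targets:
    - [[0,0,-0.03],0]
    - [[0,0,-0.02],0]
    - [[0,0,0],0]

```text
time: 2.75
tcp_pos: [0.5414, 0.2324, 0.1374]
eef_rot: [0.587, -0.587, -0.391, 0.398]
force: [-0.6, -0.9, -1.1]
grip_width: 0.0358
```

```bash
python3 - <<'E'
from h import *
im,P=snap('wrist','w3');o=monitor.observe();print(o['tcp_pos'],o['joints'],o['force'])
print(proj(P,(.544,.2365,.092)),proj(P,(.545,.238,.052)),proj(P,o['tcp_pos']))
E
```

```text
[0.54306285 0.23299137 0.14004555] [ 6.79003103e-01  3.71687732e-01 -1.49607115e-01 -2.07086917e-04
 -1.05540824e+00 -2.63606977e+00] [ 0.2612255  -0.6980681   0.28865041]
(np.float64(266.5615322838547), np.float64(200.26900721490372)) (np.float64(267.89558741971365), np.float64(186.18232732350387)) (np.float64(261.67493960636114), np.float64(226.05292599467538))
```

View pics/w3.png

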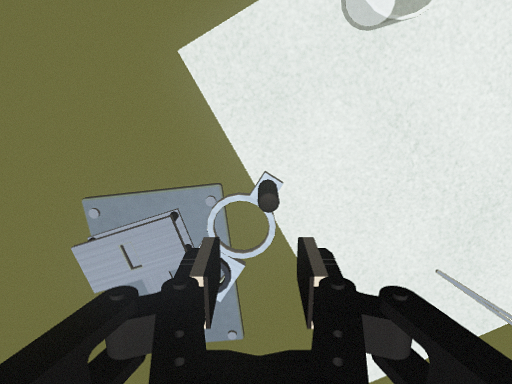

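Call:
jog_arm:
  targets:
    - [[0.001,0.002,-0.025],0]
    - [[0,0,-0.03],0]
    - [[0,0,-0.02],0]
    - [[0,0,0],0]
    - [[0,0,0],0]

```text
time: 3.22
tcp_pos: [0.546, 0.2369, 0.0682]
eef_rot: [-0.586, 0.587, 0.395, -0.395]
force: [-0.9, 0.2, 0.2]
grip_width: 0.036
```

Call:
jog_arm:
  targets:
    - [[0,0,0],0]
    - [[0,0,0],0]
    - [[0,0,0],0]
  hand: 0.26

```text
time: 3.47
tcp_pos: [0.5462, 0.2383, 0.0693]
eef_rot: [0.586, -0.586, -0.397, 0.394]
force: [0.0, 0.5, -0.0]
grip_width: 0.0222
```

```bash
python3 - <<'E'
from h import *
im,P=snap('wrist','w4');o=monitor.observe();print(o['tcp_pos'],o['joints'],o['force'],o['grip_width'])
print(proj(P,(.544,.2365,.092)))
# arc plan
p=np.array([.6522,.0888])
for a in np.arange(126.2,177,5): print(a,(p+.183*np.array([np.cos(np.radians(a)),np.sin(np.radians(a))])).round(4))
E
```

```text
[0.54590873 0.23822735 0.06892721] [ 6.83223334e-01  4.46718165e-01 -2.30696786e-01  2.85670545e-04
 -8.90316039e-01 -2.63811989e+00] [-1.06048902  0.04075986 -0.90662446] 0.022173134754493368
(np.float64(255.02579429676487), np.float64(236.12306032411632))
126.2 [0.5441 0.2365]
131.2 [0.5317 0.2265]
136.2 [0.5201 0.2155]
141.19999999999996 [0.5096 0.2035]
146.19999999999993 [0.5001 0.1906]
151.19999999999993 [0.4918 0.177 ]
156.19999999999993 [0.4848 0.1626]
161.1999999999999 [0.479  0.1478]
166.19999999999987 [0.4745 0.1325]
171.19999999999987 [0.4714 0.1168]
176.19999999999987 [0.4696 0.1009]
```

View pics/w4.png

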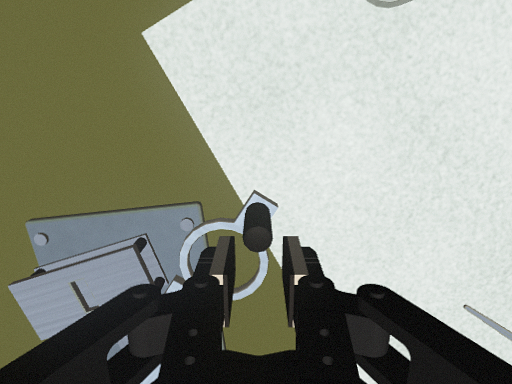

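```bash
python3 - <<'E'
from h import *
P=load('w4');t=np.array([0.54590873,0.23822735,0.06892721])
for dz in (0,.0187,.023,.04): print(dz,proj(P,t+[0,0,dz]))
print(onz(P,258,242,.092),onz(P,257,212,.055))
E
```

```text
0 (np.float64(259.2191159565468), np.float64(221.64900330668377))
0.0187 (np.float64(259.44606426700926), np.float64(234.67968563446))
0.023 (np.float64(259.5048523371713), np.float64(238.0553956407468))
0.04 (np.float64(259.7672809688422), np.float64(253.12588640512422))
[0.54765437 0.23668182 0.092     ] [0.54456785 0.23737457 0.055     ]
```

Call:
jog_arm:
  targets:
    - [[-0.0125,-0.01,0],0]
    - [[-0.0116,-0.011,0],0]
    - [[-0.0105,-0.012,0],2]
    - [[-0.0095,-0.013,0],3]
    - [[-0.0083,-0.0136,0],3]

```text
time: 3.93
tcp_pos: [0.4923, 0.178, 0.068]
eef_rot: [-0.556, 0.557, 0.437, -0.436]
force: [-0.1, -0.1, 0.1]
grip_width: 0.0224
```

Call:
jog_arm:
  targets:
    - [[-0.007,-0.0144,0],3]
    - [[-0.0058,-0.0148,0],3]
    - [[-0.0045,-0.0153,0],2]
    - [[-0.0031,-0.0157,0],0]
    - [[-0.0018,-0.0159,0],0]

```text
time: 4.35
tcp_pos: [0.4704, 0.1014, 0.068]
eef_rot: [-0.525, 0.526, 0.474, -0.473]
force: [0.2, 0.1, 0.1]
grip_width: 0.0222
```

Call:
jog_arm:
  targets:
    - [[-0.0017,-0.0017,0],0]
    - [[0,0,0],0]
    - [[0,0,0],0]

```text
time: 4.6
tcp_pos: [0.4694, 0.1006, 0.0677]
eef_rot: [-0.525, 0.526, 0.473, -0.473]
force: [1.2, -0.9, -0.0]
grip_width: 0.022
```

```bash
python3 - <<'E'
from h import *
im,P=snap('wrist','w5');o=monitor.observe();print(o['tcp_pos'],o['joints'],o['force'],o['grip_width'])
print(P['world_from_camera'][:3,0])
E
```

```text
[0.46937462 0.1009053  0.06756728] [ 5.51184512e-01  2.78291023e-01 -5.11018989e-01  2.03530971e-04
 -7.80271135e-01 -2.22681743e+00] [ 0.25622332 -0.03992071  0.4772205 ] 0.022349240287080022
[0.10462153 0.99451123 0.00132082]
```

View pics/w5.png

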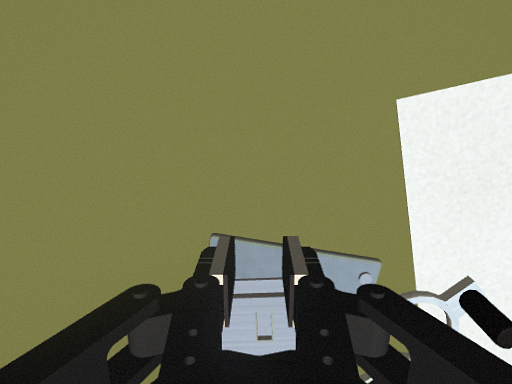

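```bash
python3 - <<'E'
from h import *
P=load('w5');p=np.array([.6522,.0888])
for a in range(110,150,4):
    q=p+.183*np.array([np.cos(np.radians(a)),np.sin(np.radians(a))]);print(a,q.round(4),[tuple(np.round(proj(P,(*q,z)))) for z in (.092,.052)])
im,P=snap('scene','s2');cv2.imwrite('pics/c6.png',cv2.resize(im[130:240,230:350],None,fx=6,fy=5.4,interpolation=cv2.INTER_CUBIC))
E
```

```text
110 [0.5896 0.2608] [(np.float64(539.0), np.float64(392.0)), (np.float64(496.0), np.float64(346.0))]
114 [0.5778 0.256 ] [(np.float64(534.0), np.float64(378.0)), (np.float64(491.0), np.float64(333.0))]
118 [0.5663 0.2504] [(np.float64(527.0), np.float64(364.0)), (np.float64(485.0), np.float64(321.0))]
122 [0.5552 0.244 ] [(np.float64(519.0), np.float64(350.0)), (np.float64(477.0), np.float64(308.0))]
126 [0.5446 0.2369] [(np.float64(509.0), np.float64(336.0)), (np.float64(468.0), np.float64(296.0))]
130 [0.5346 0.229 ] [(np.float64(498.0), np.float64(323.0)), (np.float64(458.0), np.float64(284.0))]
134 [0.5251 0.2204] [(np.float64(484.0), np.float64(310.0)), (np.float64(446.0), np.float64(273.0))]
138 [0.5162 0.2113] [(np.float64(469.0), np.float64(298.0)), (np.float64(433.0), np.float64(263.0))]
142 [0.508  0.2015] [(np.float64(452.0), np.float64(287.0)), (np.float64(419.0), np.float64(253.0))]
146 [0.5005 0.1911] [(np.float64(434.0), np.float64(277.0)), (np.float64(403.0), np.float64(244.0))]
```

View pics/c6.png

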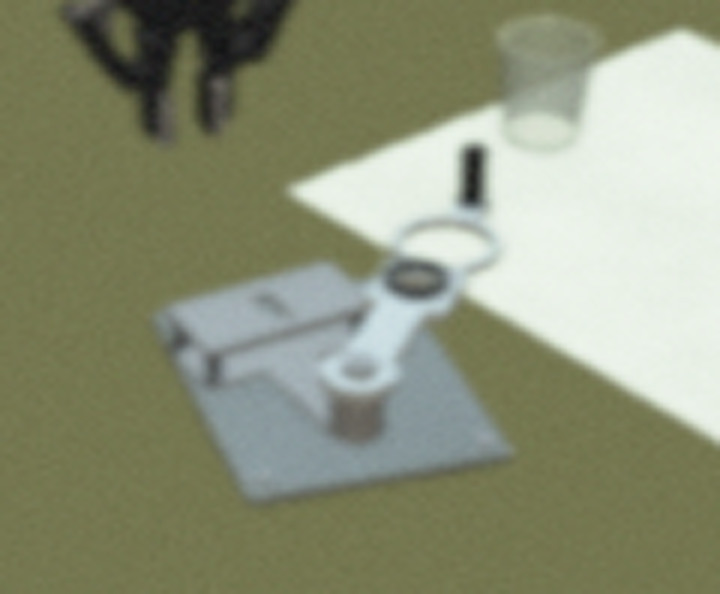

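```bash
python3 - <<'E'
from h import *
P=load('s2')
t=np.array([.4694,.1009]);j=np.array([.105,.994])
for (x,y),s in [((162,136),-1),((214,130),1)]:
    for off in (.011,.016):
        q=t+s*off*j
        zs=[(abs(proj(P,(*q,z))[1]-(130+y/5.4)),z) for z in np.arange(.03,.14,.002)]
        z=min(zs)[1];print(s,off,z,proj(P,(*q,z)),230+x/6)
E
```

```text
-1 0.011 0.10600000000000007 (np.float64(256.58341509829376), np.float64(155.39634152286266)) 257.0
-1 0.016 0.10800000000000007 (np.float64(255.1678571542257), np.float64(155.22779685238075)) 257.0
1 0.011 0.10400000000000006 (np.float64(262.7313749849671), np.float64(154.33294702247002)) 265.6666666666667
1 0.016 0.10400000000000006 (np.float64(264.1176285191208), np.float64(153.97273991663965)) 265.6666666666667
```

```bash
python3 - <<'E'
from h import *
im,P=snap('side','d2')
o=monitor.observe();t=o['tcp_pos'];print(t)
u,v=proj(P,t);print('side',u,v);a=im.copy()
S=load('s2');b=cv2.imread('pics/s2.png');u2,v2=proj(S,t);print('scene',u2,v2)
for d in (0,.02,.04):
  x,y=proj(P,t+[0,0,d]);cv2.circle(a,(round(x),round(y)),1,(0,0,255),-1)
  x,y=proj(S,t+[0,0,d]);cv2.circle(b,(round(x),round(y)),1,(0,0,255),-1)
c=lambda i,u,v:cv2.resize(i[max(0,int(v)-50):int(v)+50,max(0,int(u)-50):int(u)+50],(400,400),interpolation=cv2.INTER_CUBIC)
cv2.imwrite('pics/c7.png',np.hstack([c(a,u,v),c(b,u2,v2)]))
E
```

```text
[0.46919001 0.10102835 0.06732239]
side 201.7523209401587 176.7242042724964
scene 259.78163457907584 164.67400932048068
```

View pics/c7.png

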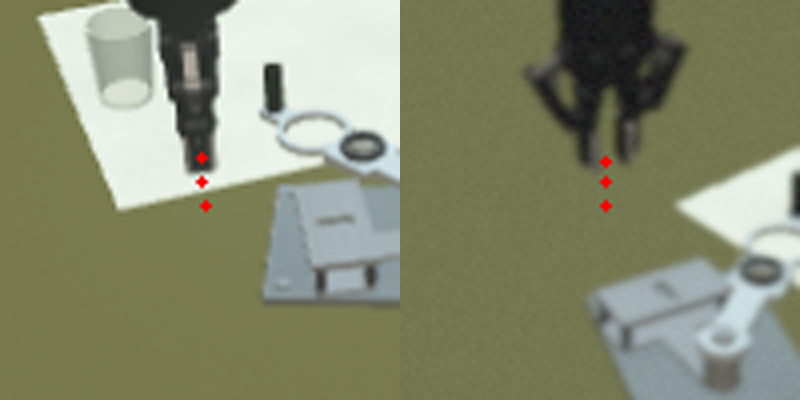

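Call:
jog_arm:
  targets:
    - [[0,0,0],0]
    - [[0,0,0],0]
    - [[0,0,0],0]
  hand: 0.12

```text
time: 5.0
tcp_pos: [0.4688, 0.1006, 0.0671]
eef_rot: [0.525, -0.525, -0.473, 0.473]
force: [-0.4, 0.6, 0.4]
grip_width: 0.0104
```

```bash
cat > tip.py <<'E'
from h import *
import sys
def go(n):
    im,P=snap('side','d'+n);b,S=snap('scene','s'+n);o=monitor.observe();t=o['tcp_pos'];print(t,o['grip_width'])
    a=im.copy();u,v=proj(P,t);u2,v2=proj(S,t)
    for d in (0,.01,.02,.03,.04):
      x,y=proj(P,t+[0,0,d]);cv2.circle(a,(round(x),round(y)),0,(0,0,255),-1)
      x,y=proj(S,t+[0,0,d]);cv2.circle(b,(round(x),round(y)),0,(0,0,255),-1)
    c=lambda i,u,v:cv2.resize(i[max(0,int(v)-40):int(v)+20,max(0,int(u)-30):int(u)+30],(400,400),interpolation=cv2.INTER_CUBIC)
    cv2.imwrite('pics/t%s.png'%n,np.hstack([c(a,u,v),c(b,u2,v2)]))
go(sys.argv[1])
E
python3 tip.py 3
```

```text
[0.46876613 0.10052958 0.06715804] 0.010262607133908861
```

View pics/t3.png

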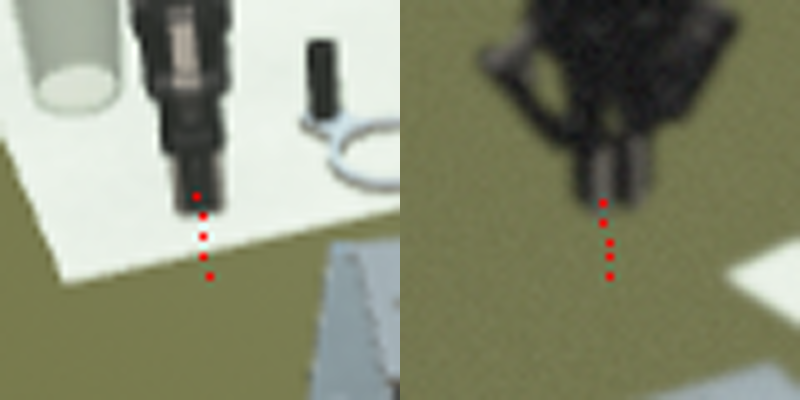

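Call:
jog_arm:
  targets:
    - [[0,0,0.02],-2]
    - [[0.01,0.02,0.02],-4]
    - [[0.0217,0.0386,0],-4]
    - [[0.0217,0.0386,0],-4]
    - [[0.0218,0.0387,0],0]
  hand: 0.42

```text
time: 5.52
tcp_pos: [0.5409, 0.2307, 0.1081]
eef_rot: [0.58, -0.58, -0.405, 0.404]
force: [1.0, -0.7, 0.5]
grip_width: 0.0359
```

Call:
jog_arm:
  targets:
    - [[0,0,0],0]
    - [[0,0,-0.02],0]
    - [[0,0,-0.03],0]
    - [[0,0,-0.01],0]
    - [[0,0,0],0]

```text
time: 5.93
tcp_pos: [0.5378, 0.2277, 0.0441]
eef_rot: [0.579, -0.579, -0.403, 0.408]
force: [0.4, -0.8, 0.1]
grip_width: 0.0359
```

```bash
python3 tip.py 4
```

```text
[0.54037395 0.22915784 0.04762852] 0.03597627876425945
```

View pics/t4.png

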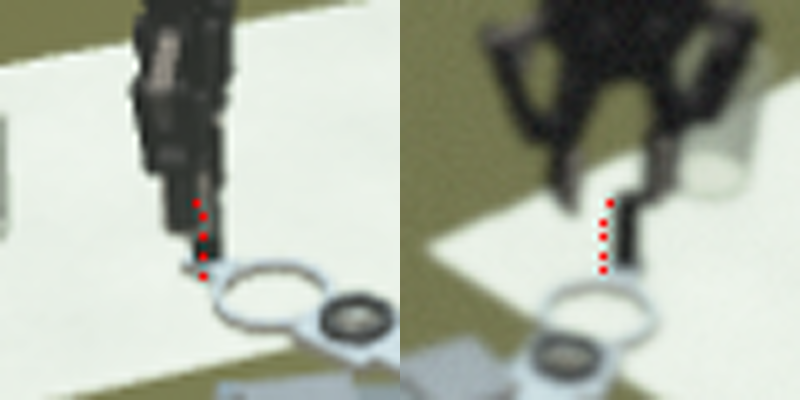

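Call:
jog_arm:
  targets:
    - [[0.004,0.008,0],0]
    - [[0,0,0],0]
    - [[0,0,-0.01],0]
    - [[0,0,-0.01],0]
    - [[0,0,0],0]

```text
time: 6.45
tcp_pos: [0.5423, 0.2362, 0.0248]
eef_rot: [0.58, -0.579, -0.404, 0.407]
force: [-0.8, 0.1, -1.0]
grip_width: 0.0355
```

```bash
python3 tip.py 5; python3 -c "
from h import *
snap('wrist','w6');print(monitor.observe()['force'])"
```

```text
[0.54342649 0.23673511 0.02629997] 0.03622756131710247
[-0.39107738  0.5743142   0.13643502]
```

View pics/t5.png

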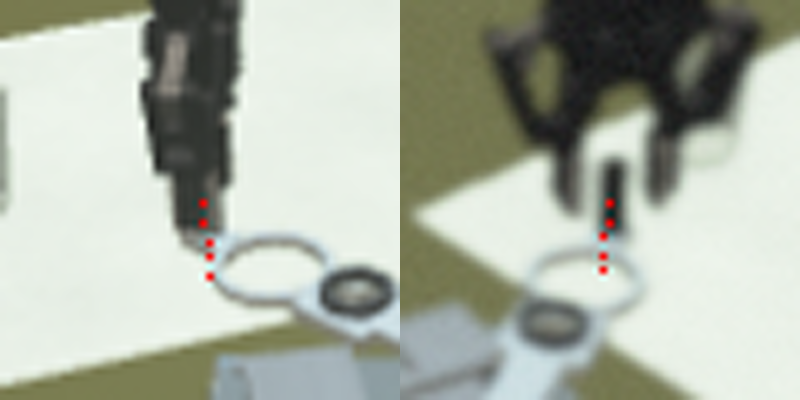

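View pics/w6.png

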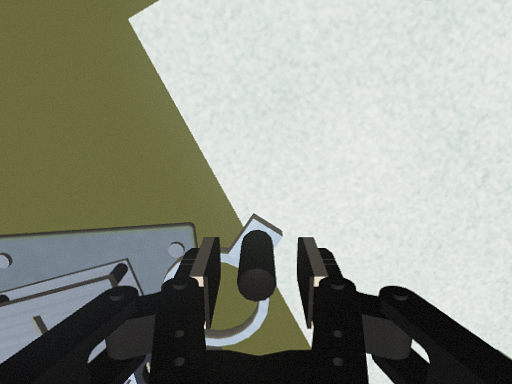

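Call:
jog_arm:
  targets:
    - [[0,0,0.003],0]
    - [[0,0,0],0]
    - [[0,0,0],0]
  hand: 0.24

```text
time: 6.85
tcp_pos: [0.5444, 0.2375, 0.0308]
eef_rot: [0.579, -0.579, -0.406, 0.405]
force: [-0.6, -0.1, -0.3]
grip_width: 0.0202
```

Call:
jog_arm:
  targets:
    - [[-0.0125,-0.01,0],0]
    - [[-0.0116,-0.011,0],0]
    - [[-0.0105,-0.012,0],2]
    - [[-0.0095,-0.013,0],3]
    - [[-0.0083,-0.0136,0],3]

```text
time: 7.27
tcp_pos: [0.4911, 0.1776, 0.0305]
eef_rot: [0.549, -0.549, -0.446, 0.445]
force: [0.3, 1.1, -1.1]
grip_width: 0.0207
```

```bash
python3 tip.py 6
```

```text
[0.48989943 0.17594808 0.03041208] 0.020568755065494052
```

View pics/t6.png

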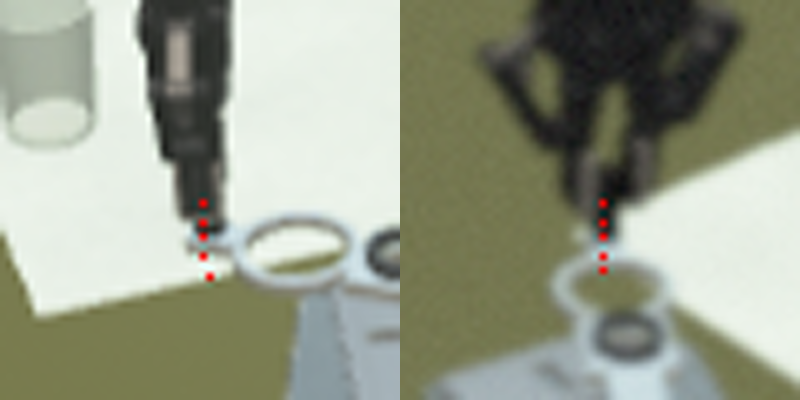

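Call:
jog_arm:
  targets:
    - [[-0.007,-0.0144,0],3]
    - [[-0.0058,-0.0148,0],3]
    - [[-0.0045,-0.0153,0],2]
    - [[-0.0031,-0.0157,0],1]
    - [[-0.001,-0.015,0],0]

```text
time: 7.78
tcp_pos: [0.4705, 0.1025, 0.0305]
eef_rot: [-0.513, 0.513, 0.487, -0.487]
force: [-1.0, 0.9, -0.1]
grip_width: 0.0205
```

Call:
jog_arm:
  targets:
    - [[0,0,0],0]
    - [[0,0,0],0]
    - [[0,0,0],0]
    - [[0,0,0],0]
  hand: 0.14

```text
time: 8.12
tcp_pos: [0.4697, 0.1027, 0.0305]
eef_rot: [0.513, -0.513, -0.486, 0.487]
force: [-3.2, -0.6, 5.8]
grip_width: 0.0139
```

```bash
python3 tip.py 7; python3 - <<'E'
from h import *
_,P=snap('wrist','w7');o=monitor.observe();print(o['force'],o['joints']);x=P['world_from_camera'][:3,0];print(np.degrees(np.arctan2(x[1],x[0])))
E
```

```text
[0.4697116  0.10280141 0.0305161 ] 0.01408660023646597
[-4.41941525 -0.90771428  5.89903213] [ 5.54222598e-01  3.37195225e-01 -5.47423877e-01 -1.93430914e-04
 -6.87805026e-01 -2.17771788e+00]
86.99399221397003
```

View pics/t7.png

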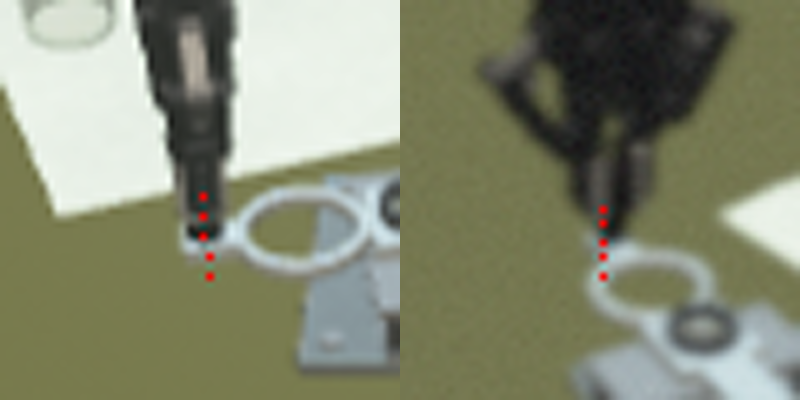

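Call:
jog_arm:
  targets:
    - [[0,-0.001,0],0]
    - [[0,0,0],0]

```text
time: 8.43
tcp_pos: [0.4697, 0.102, 0.0305]
eef_rot: [0.513, -0.513, -0.486, 0.487]
force: [-5.4, -0.6, 6.0]
grip_width: 0.0137
```

Call:
jog_arm:
  targets:
    - [[0,0,0],0]
    - [[0,0,0],0]
    - [[0,0,0.03],0]
    - [[0,0,0.04],0]
    - [[0,0,0.04],0]
  hand: 0.5

```text
time: 8.85
tcp_pos: [0.4703, 0.1018, 0.1409]
eef_rot: [-0.513, 0.513, 0.486, -0.487]
force: [1.3, 0.5, -0.9]
grip_width: 0.0428
```

Call:
jog_arm:
  targets:
    - [[0.02,0,0.04],0]
    - [[0.035,0,0.015],0]
    - [[0,0,0],0]
    - [[0,0,0],0]

```text
time: 9.18
tcp_pos: [0.5259, 0.1024, 0.1931]
eef_rot: [-0.513, 0.513, 0.488, -0.485]
force: [-0.5, -0.2, -0.6]
grip_width: 0.0425
```

```bash
python3 - <<'E'
from h import *
im,P=snap('wrist','w8');o=monitor.observe();print(o['tcp_pos'],o['force'])
u,v=map(int,proj(P,(.563,.0948,.05)));print(u,v)
cv2.imwrite('pics/c8.png',np.hstack([cv2.resize(im[v-60:v+60,u-60:u+60],(400,400),interpolation=cv2.INTER_CUBIC),cv2.resize(im[v-20:v+20,u-20:u+20],(400,400),interpolation=cv2.INTER_CUBIC)]))
E
```

```text
[0.52411379 0.10184311 0.19178541] [-0.22658959  0.27039893 -0.56667377]
253 204
```

View pics/c8.png

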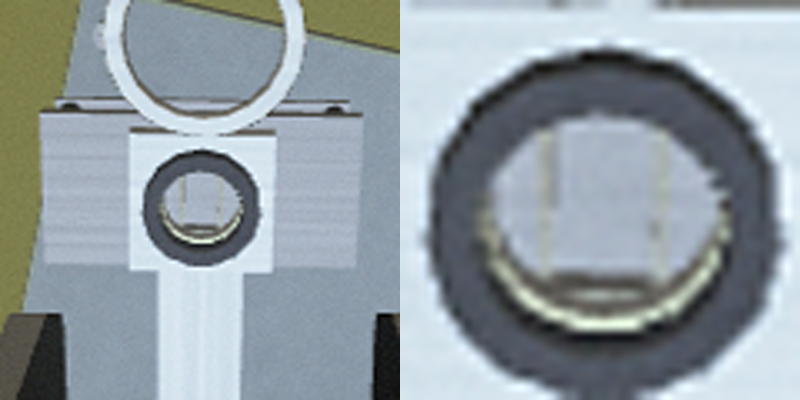

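```bash
python3 - <<'E'
from h import *
P=load('w8');w=onz(P,253.5,206.3,.06);print(w, onz(P,233+60.2/10*0+ (603-400)/10,204,.04))
pv=np.array([.6522,.0888]);v=w[:2]-pv;print(np.hypot(*v),np.degrees(np.arctan2(v[1],v[0])))
E
```

```text
[0.56140934 0.09536563 0.06      ] [0.56571674 0.09468717 0.04      ]
0.09102774921978565 175.86378826943698
```

Call:
jog_arm:
  targets:
    - [[0.003,-0.03,0],-2]
    - [[0.003,-0.0415,0],-2]
    - [[0.003,-0.0415,0],-2]
    - [[0.003,-0.0415,0],-2]
    - [[0.003,-0.0415,0],-2]
  hand: 0.42

```text
time: 9.65
tcp_pos: [0.5375, -0.0957, 0.1912]
eef_rot: [0.554, -0.553, -0.439, 0.441]
force: [-0.1, 0.9, -0.2]
grip_width: 0.0361
```

Call:
jog_arm:
  targets:
    - [[0.003,-0.0415,0],-2]
    - [[0.003,-0.0415,0],-0.7]
    - [[0.003,-0.0415,0],0]
    - [[0.003,-0.0415,0],0]
    - [[0.003,-0.036,0],0]

```text
time: 10.07
tcp_pos: [0.5526, -0.2982, 0.1909]
eef_rot: [0.564, -0.563, -0.426, 0.427]
force: [-0.1, 0.6, 0.4]
grip_width: 0.0358
```

Call:
jog_arm:
  targets:
    - [[0.001,0,-0.03],0]
    - [[0,0,-0.035],0]
    - [[0,0,-0.03],0]
    - [[0,0,0],0]
    - [[0,0,0],0]

```text
time: 10.48
tcp_pos: [0.5531, -0.2959, 0.0953]
eef_rot: [0.565, -0.562, -0.426, 0.429]
force: [-0.2, -0.3, 2.1]
grip_width: 0.0356
```

```bash
python3 tip.py 8; python3 - <<'E'
from h import *
_,P=snap('wrist','w9');o=monitor.observe();print(o['force'],o['joints']);x=P['world_from_camera'][:3,0];print(np.degrees(np.arctan2(x[1],x[0])))
E
```

```text
[ 0.55607089 -0.2966896   0.09924763] 0.03563275013527694
[-0.47574898 -1.30280388 -0.25038568] [-2.33225736e-01  4.66411756e-01 -1.06399360e-01  1.00750267e-03
 -9.93853735e-01 -1.61096652e+00]
74.40187736959129
```

View pics/t8.png

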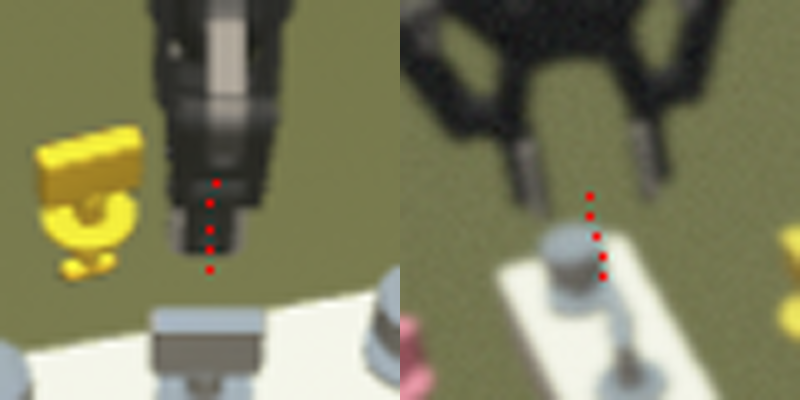

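View pics/w9.png

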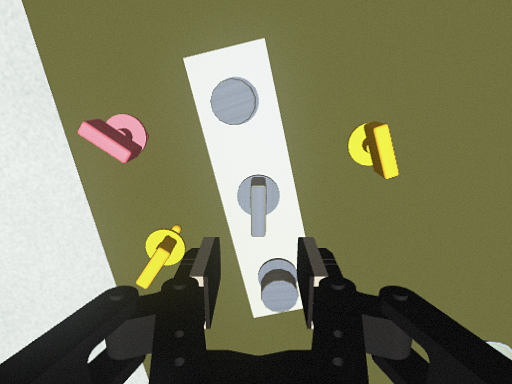

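Call:
jog_arm:
  targets:
    - [[0,0,-0.02],0]
    - [[0,0,-0.03],0]
    - [[0,0,-0.018],0]
    - [[0,0,0],0]
    - [[0,0,0],0]

```text
time: 11.05
tcp_pos: [0.5557, -0.2967, 0.0308]
eef_rot: [-0.563, 0.564, 0.427, -0.427]
force: [0.2, -0.4, 1.8]
grip_width: 0.0359
```

```bash
python3 tip.py 9; python3 - <<'E'
from h import *
_,P=snap('wrist','w10');o=monitor.observe();print(o['force'],o['tcp_pos'])
E
```

```text
[ 0.55690467 -0.29711186  0.03225819] 0.03592795603278043
[-0.15288954 -0.15131459  0.18122412] [ 0.55681827 -0.297035    0.03221972]
```

View pics/t9.png

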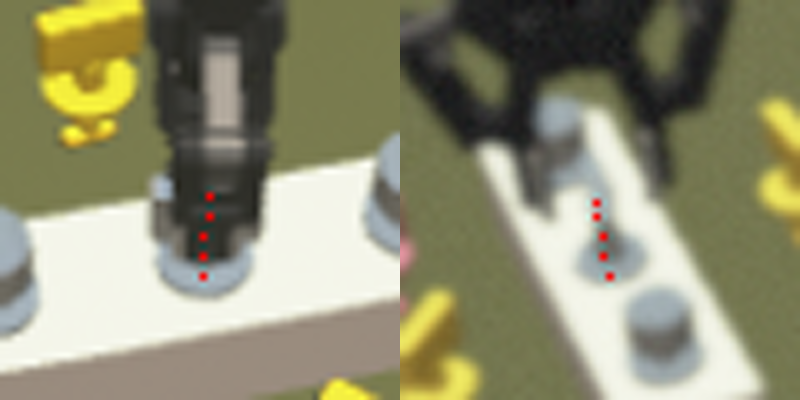

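View pics/w10.png

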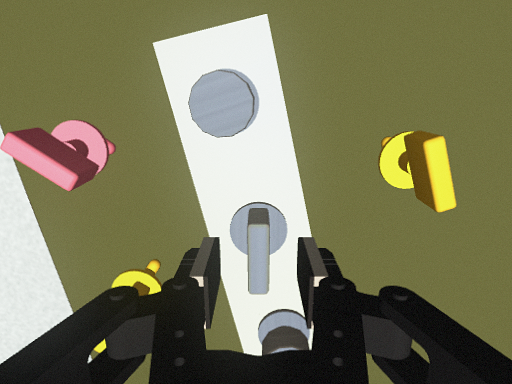

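Call:
jog_arm:
  targets:
    - [[0,0,-0.006],0]
    - [[0,0,0],0]

```text
time: 11.37
tcp_pos: [0.555, -0.2964, 0.0238]
eef_rot: [-0.563, 0.564, 0.427, -0.427]
force: [-0.2, 0.9, -0.7]
grip_width: 0.0356
```

Call:
jog_arm:
  targets:
    - [[0,0,0],0]
    - [[0,0,0],0]
    - [[0,0,0],0]
    - [[0,0,0],0]
    - [[0,0,0],0]
  hand: 0.0

```text
time: 11.78
tcp_pos: [0.5552, -0.2967, 0.0239]
eef_rot: [-0.563, 0.564, 0.427, -0.427]
force: [-1.4, -0.5, 2.7]
grip_width: 0.0084
```

```bash
python3 tip.py 10; python3 - <<'E'
from h import *
_,P=snap('wrist','w11');o=monitor.observe();print(o['force'],o['tcp_pos'])
E
```

```text
[ 0.55518656 -0.29668746  0.02391389] 0.008290013647611939
[ 0.18965679 -0.65547236  2.48718934] [ 0.55515406 -0.29666814  0.02388024]
```

View pics/t10.png

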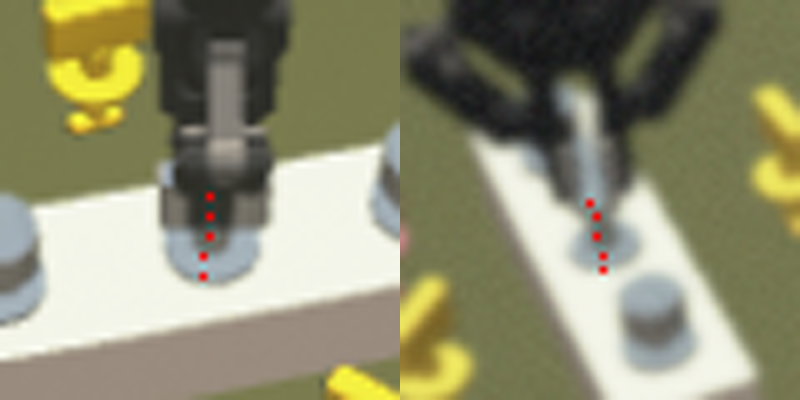

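View pics/w11.png

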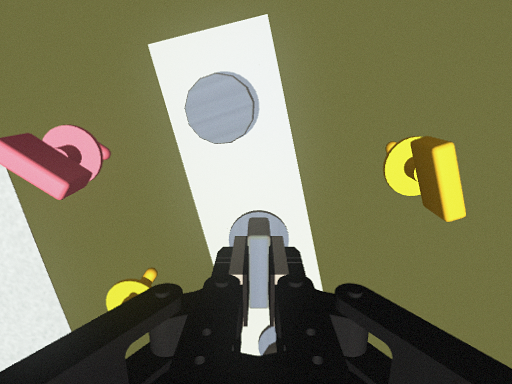

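Call:
jog_arm:
  targets:
    - [[0,0,0.012],0]
    - [[0,0,0.02],0]
    - [[0,0,0.025],0]
    - [[0,0,0.03],0]
    - [[0,0,0.03],0]

```text
time: 12.35
tcp_pos: [0.5541, -0.2962, 0.1416]
eef_rot: [0.564, -0.563, -0.427, 0.427]
force: [1.4, -1.6, -0.1]
grip_width: 0.0085
```

Call:
jog_arm:
  targets:
    - [[0,0,0.01],0]
    - [[0,0,0],0]
    - [[0,0,0],0]

```text
time: 12.6
tcp_pos: [0.5545, -0.2961, 0.1503]
eef_rot: [0.564, -0.563, -0.427, 0.427]
force: [-0.9, 0.3, -1.7]
grip_width: 0.0083
```

```bash
python3 tip.py 11; python3 - <<'E'
from h import *
_,P=snap('wrist','w12');o=monitor.observe();print(o['force'],o['tcp_pos'],o['grip_width'])
E
```

```text
[ 0.55347907 -0.29587014  0.14829929] 0.008168867381710177
[-0.74060515 -0.00176042 -1.06524087] [ 0.55351956 -0.29598038  0.14812431] 0.008901822685923553
```

View pics/t11.png

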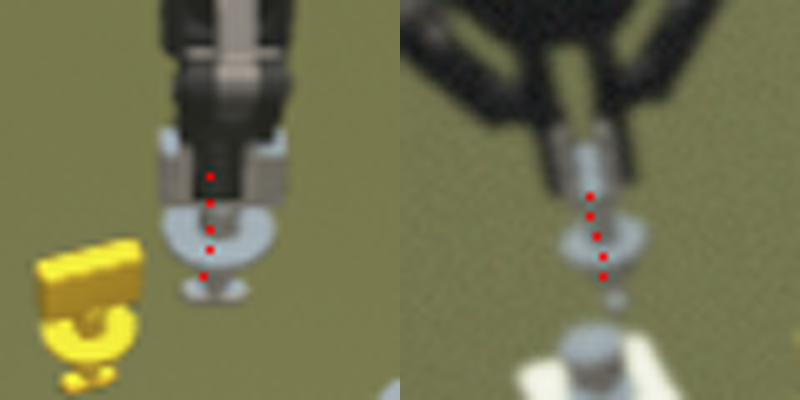

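View pics/w12.png

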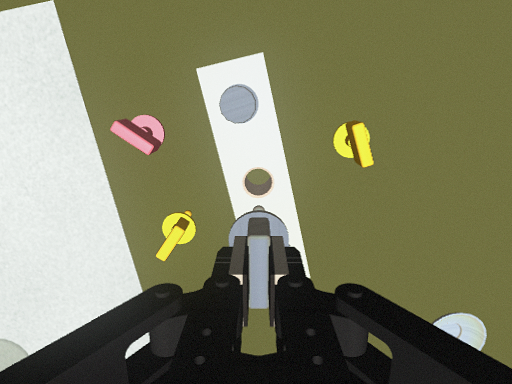

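Call:
jog_arm:
  targets:
    - [[0,0.025,0],2]
    - [[0.001,0.04,0],2]
    - [[0.001,0.041,0],2]
    - [[0.001,0.041,0],2]
    - [[0.001,0.041,0],2]

```text
time: 13.17
tcp_pos: [0.5576, -0.1069, 0.1487]
eef_rot: [0.525, -0.523, -0.474, 0.476]
force: [0.3, 0.9, -0.3]
grip_width: 0.0084
```

Call:
jog_arm:
  targets:
    - [[0.001,0.041,0],1.7]
    - [[0.001,0.041,0],0]
    - [[0.001,0.041,0],0]
    - [[0,0.041,0],0]
    - [[0,0.03,0],0]

```text
time: 13.58
tcp_pos: [0.5608, 0.0882, 0.1489]
eef_rot: [0.517, -0.516, -0.482, 0.484]
force: [0.7, -0.9, -0.7]
grip_width: 0.0085
```

Call:
jog_arm:
  targets:
    - [[0,0.01,-0.01],0]
    - [[0,0,-0.01],0]
    - [[0,0,0],0]
    - [[0,0,0],0]

```text
time: 13.92
tcp_pos: [0.5607, 0.094, 0.1286]
eef_rot: [0.518, -0.517, -0.48, 0.484]
force: [0.2, 0.4, -0.3]
grip_width: 0.0083
```

```bash
cat > st.py <<'E'
from h import *
import sys
n=sys.argv[1]
_,P=snap('wrist','w'+n);o=monitor.observe();x=P['world_from_camera'][:3,0];print(o['tcp_pos'].round(4),o['force'].round(2),o['moment'].round(2),o['grip_width'].round(4),'jaw',np.degrees(np.arctan2(x[1],x[0])).round(2))
E
python3 st.py 13; python3 tip.py 12
```

```text
[0.5620681  0.09411755 0.13055931] 0.008093673140962593Traceback (most recent call last):
  File "st.py", line 4, in <module>
    _,P=snap('wrist','w'+n);o=monitor.observe();x=P['world_from_camera'][:3,0];print(o['tcp_pos'].round(4),o['force'].round(2),o['moment'].round(2),o['grip_width'].round(4),'jaw',np.degrees(np.arctan2(x[1],x[0])).round(2))
                                                                                                                                                    ^^^^^^^^^^^^^^^^^^^^^
AttributeError: 'float' object has no attribute 'round'
```

View pics/t12.png

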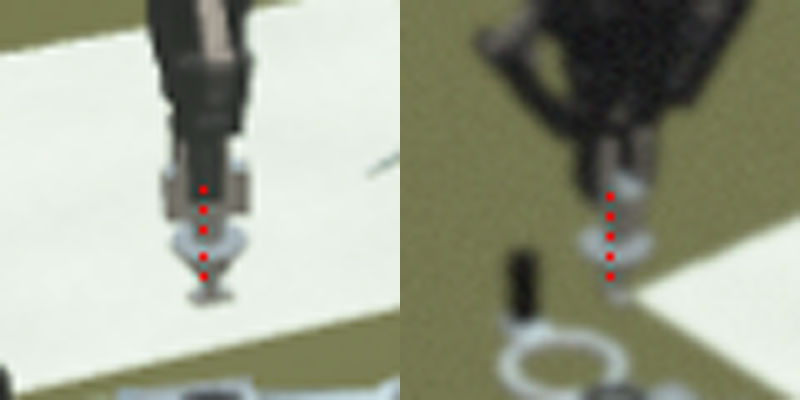

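View pics/w13.png

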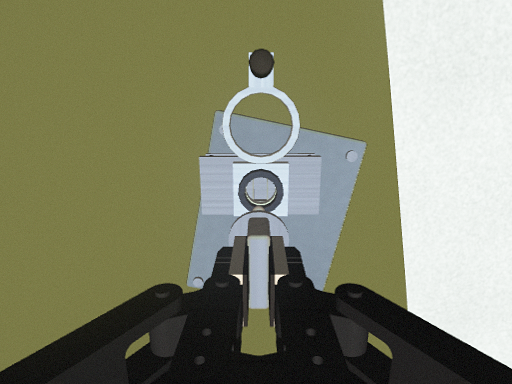

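```bash
sed -i "s/o\['grip_width'\].round(4)/round(o['grip_width'],4)/" st.py; python3 - <<'E'
from h import *
P=load('w13');im=cv2.imread('pics/w13.png');t=np.array([.5618,.0941,.1304])
big=cv2.resize(im[140:300,180:340],None,fx=5,fy=5,interpolation=cv2.INTER_CUBIC)
def circ(c,r,z,col):
    for a in np.linspace(0,2*np.pi,120):
        u,v=proj(P,(c[0]+r*np.cos(a),c[1]+r*np.sin(a),z));cv2.circle(big,(int((u-180+.5)*5),int((v-140+.5)*5)),1,col,-1)
circ((.5624,.0951),.018,.06,(0,0,255));circ((.5624,.0951),.0125,.06,(0,0,255))
circ(t[:2]+[.0013,-.0007],.016,t[2]+.019,(0,255,0))
print(o:=monitor.observe()['tcp_pos'])
cv2.imwrite('pics/c9.png',cv2.resize(big,(600,600)))
E
```

```text
[0.5620681  0.09411755 0.13055931]
```

View pics/c9.png

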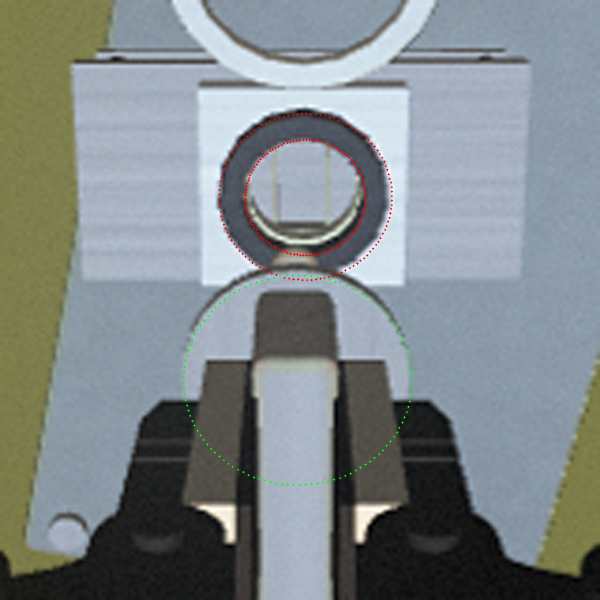

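Call:
jog_arm:
  targets:
    - [[0,0.001,-0.015],0]
    - [[0,0,-0.02],0]
    - [[0,0,-0.018],0]
    - [[0,0,0],0]
    - [[0,0,0],0]

```text
time: 14.48
tcp_pos: [0.5618, 0.0955, 0.0774]
eef_rot: [0.517, -0.517, -0.482, 0.482]
force: [0.2, 0.4, 0.5]
grip_width: 0.0082
```

```bash
python3 st.py 14; python3 tip.py 13
```

```text
[0.5627 0.096  0.0784] [-0.28  0.05 -0.63] [-0.02  0.    0.08] 0.0086 jaw 85.97
[0.56307757 0.09652275 0.07909837] 0.008293898187018797
```

View pics/t13.png

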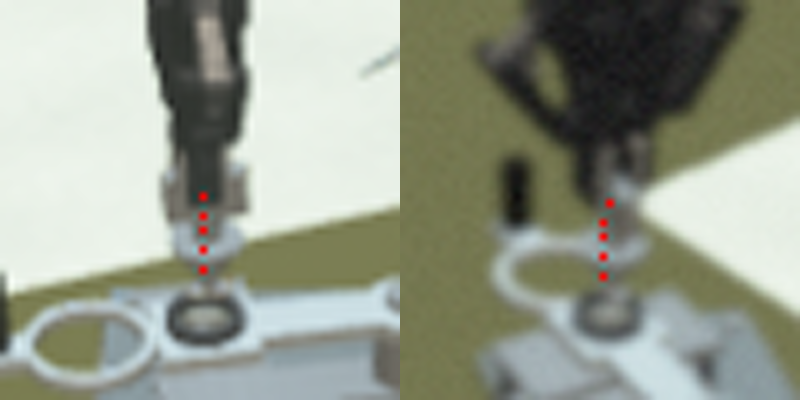

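View pics/w14.png

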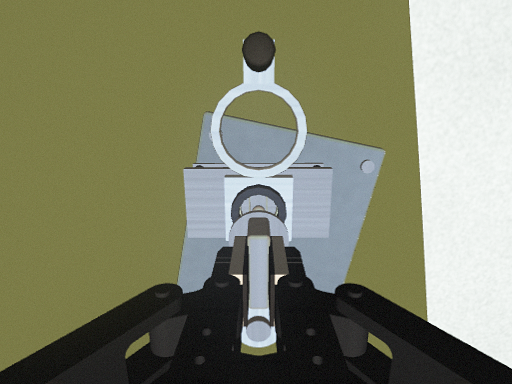

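Call:
jog_arm:
  targets:
    - [[-0.0005,-0.001,-0.008],0]
    - [[0,0,-0.008],0]
    - [[0,0,0],0]
    - [[0,0,0],0]

```text
time: 14.97
tcp_pos: [0.5608, 0.0952, 0.0608]
eef_rot: [0.517, -0.517, -0.482, 0.483]
force: [0.4, -0.3, -0.8]
grip_width: 0.0085
```

```bash
python3 st.py 15; python3 tip.py 14
```

```text
[0.5612 0.0954 0.0612] [-0.12  1.05  0.15] [-0.03  0.    0.  ] 0.0083 jaw 86.03
[0.56157699 0.09557897 0.06162803] 0.00806270505693454
```

View pics/t14.png

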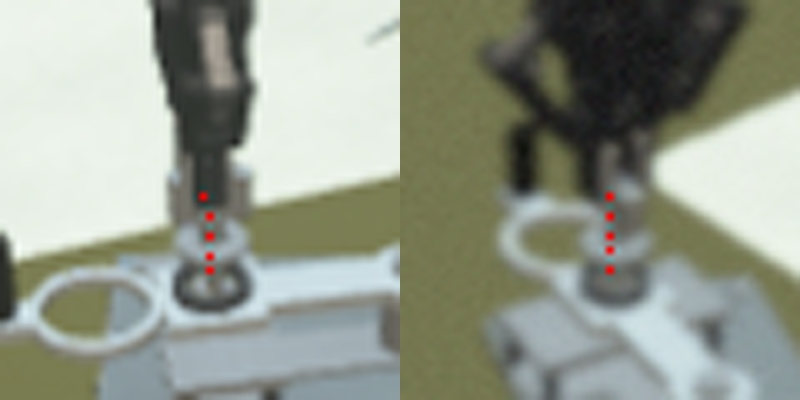

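Call:
jog_arm:
  targets:
    - [[0,0,-0.004],0]
    - [[0,0,-0.004],0]
    - [[0,0,0],0]

```text
time: 15.37
tcp_pos: [0.5607, 0.0953, 0.0525]
eef_rot: [0.518, -0.517, -0.482, 0.483]
force: [-1.5, -0.1, -0.3]
grip_width: 0.0083
```

Call:
jog_arm:
  targets:
    - [[0,0,-0.003],0]
    - [[0,0,0],0]
    - [[0,0,0],0]

```text
time: 15.62
tcp_pos: [0.5612, 0.0954, 0.0503]
eef_rot: [0.517, -0.517, -0.482, 0.482]
force: [-0.1, 0.7, -1.0]
grip_width: 0.0087
```

```bash
python3 st.py 16; python3 tip.py 15
```

```text
[0.5614 0.0955 0.0504] [-0.13 -0.4  -0.41] [-0.01  0.05  0.01] 0.0085 jaw 86.03
[0.561477   0.09554687 0.0506029 ] 0.00838320817172402
```

View pics/t15.png

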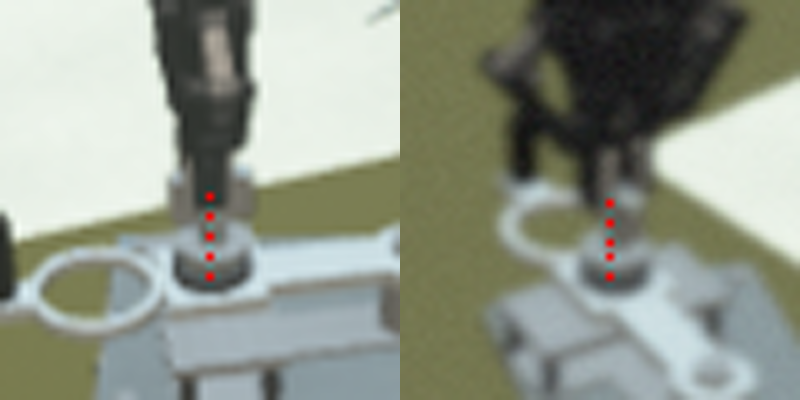

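Call:
jog_arm:
  targets:
    - [[0,0,-0.003],0]
    - [[0,0,0],0]
    - [[0,0,0],0]

```text
time: 16.02
tcp_pos: [0.5612, 0.0954, 0.0473]
eef_rot: [0.517, -0.517, -0.482, 0.482]
force: [-0.7, 0.6, -0.5]
grip_width: 0.0082
```

Call:
jog_arm:
  targets:
    - [[0,0,-0.002],0]
    - [[0,0,0],0]
    - [[0,0,0],0]

```text
time: 16.27
tcp_pos: [0.5613, 0.0954, 0.0453]
eef_rot: [0.517, -0.517, -0.482, 0.482]
force: [-0.2, -1.3, 0.4]
grip_width: 0.0083
```

Call:
jog_arm:
  targets:
    - [[0,0,-0.002],0]
    - [[0,0,0],0]
    - [[0,0,0],0]

```text
time: 16.52
tcp_pos: [0.5617, 0.0956, 0.0439]
eef_rot: [-0.517, 0.517, 0.483, -0.482]
force: [0.7, 0.6, 1.4]
grip_width: 0.0087
```

```bash
python3 st.py 17;python3 st.py 17b
```

```text
[0.5617 0.0956 0.0439] [0.42 0.42 1.25] [0.03 0.08 0.02] 0.0082 jaw 86.04
[0.5617 0.0956 0.0439] [-0.16 -0.36  2.03] [ 0.06 -0.01 -0.05] 0.0083 jaw 86.04
```

Call:
jog_arm:
  targets:
    - [[0,0,-0.002],0]
    - [[0,0,0],0]
    - [[0,0,0],0]

```text
time: 16.87
tcp_pos: [0.5617, 0.0956, 0.0418]
eef_rot: [-0.517, 0.517, 0.483, -0.482]
force: [-0.6, -0.4, 3.5]
grip_width: 0.0082
```

Call:
jog_arm:
  targets:
    - [[0,0,-0.002],0]
    - [[0,0,0],0]
    - [[0,0,0],0]

```text
time: 17.12
tcp_pos: [0.5617, 0.0956, 0.0398]
eef_rot: [-0.517, 0.517, 0.483, -0.482]
force: [-1.1, -0.4, 4.2]
grip_width: 0.0082
```

```bash
python3 st.py 18;python3 st.py 18b;python3 tip.py 16
```

```text
[0.5617 0.0956 0.0398] [-1.24 -0.79  4.6 ] [0.09 0.15 0.01] 0.0082 jaw 86.04
[0.5617 0.0956 0.0398] [-0.47  0.06  4.69] [ 0.04  0.13 -0.05] 0.0086 jaw 86.04
[0.56171082 0.09557847 0.03981098] 0.008552606329696214
```

View pics/t16.png

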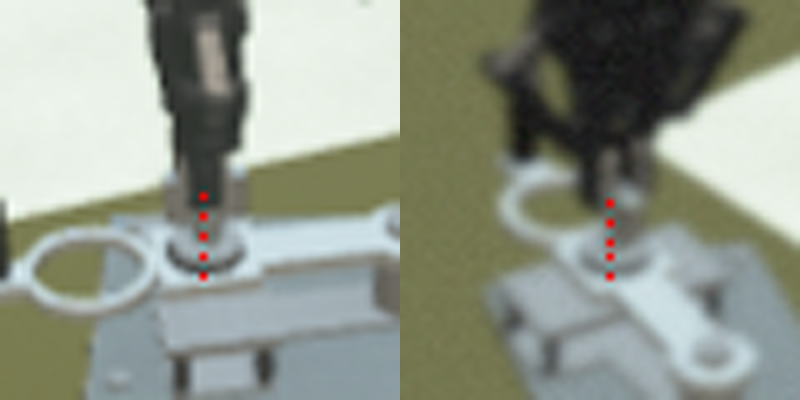

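View pics/w18.png

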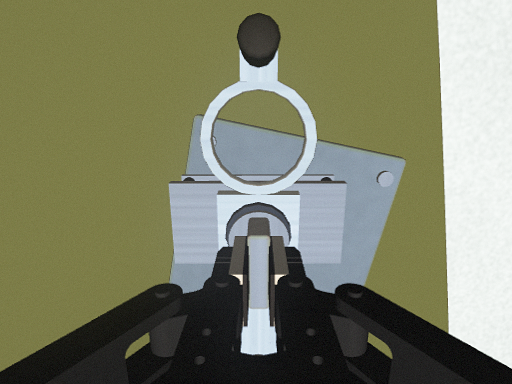

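Call:
jog_arm:
  targets:
    - [[0,0,-0.002],0]
    - [[0,0,0],0]
    - [[0,0,0],0]
    - [[0,0,0],0]

```text
time: 17.65
tcp_pos: [0.5617, 0.0956, 0.038]
eef_rot: [-0.517, 0.517, 0.483, -0.482]
force: [-0.6, 0.1, 6.1]
grip_width: 0.0082
```

```bash
python3 st.py 19;python3 st.py 19b;python3 -c "
from h import *
print(np.mean([monitor.observe()['force'] for _ in range(5)],0),monitor.observe()['joints'])"
```

```text
[0.5617 0.0956 0.038 ] [-0.48 -0.21  6.67] [0.06 0.2  0.04] 0.0083 jaw 86.04
[0.5617 0.0956 0.038 ] [-0.78 -0.21  6.17] [ 0.04  0.21 -0.03] 0.0082 jaw 86.04
[-0.78053828 -0.2137169   6.17433446] [ 4.52955496e-01  4.48549075e-01 -3.25496622e-01  3.02171835e-04
 -7.95898252e-01 -2.09351855e+00]
```

Call:
jog_arm:
  targets:
    - [[0,0,-0.0004],4]
    - [[0,0,0],5]
    - [[0,0,0],5]
    - [[0,0,0],5]
    - [[0,0,0],5]

```text
time: 18.17
tcp_pos: [0.5621, 0.0955, 0.0378]
eef_rot: [-0.404, 0.405, 0.58, -0.58]
force: [-0.4, -1.0, 6.3]
grip_width: 0.0081
```

```bash
python3 st.py 20;python3 st.py 20b
```

```text
[0.5621 0.0955 0.0378] [ 0.1  -0.35  6.29] [-0.11  0.04 -0.02] 0.0085 jaw 110.28
[0.5621 0.0956 0.0378] [ 0.34 -1.    6.79] [0.08 0.18 0.02] 0.0083 jaw 110.47
```

Call:
jog_arm:
  targets:
    - [[0,0,0],5]
    - [[0,0,0],6]
    - [[0,0,0],6]
    - [[0,0,0],6]
    - [[0,0,0],6]

```text
time: 18.68
tcp_pos: [0.5628, 0.0951, 0.038]
eef_rot: [-0.245, 0.247, 0.663, -0.663]
force: [1.7, -2.8, 6.6]
grip_width: 0.0084
```

Call:
jog_arm:
  targets:
    - [[0,0,0],6]
    - [[0,0,0],6]
    - [[0,0,0],6]
    - [[0,0,0],6]
    - [[0,0,0],6]

```text
time: 19.1
tcp_pos: [0.5636, 0.0948, 0.0382]
eef_rot: [0.064, -0.067, -0.704, 0.704]
force: [2.8, -4.4, 5.5]
grip_width: 0.0083
```

Call:
jog_arm:
  targets:
    - [[0,0,0],6]
    - [[0,0,0],1]
    - [[0,0,0],0]
    - [[0,0,0],0]

```text
time: 19.43
tcp_pos: [0.5636, 0.0947, 0.0383]
eef_rot: [0.023, -0.026, -0.706, 0.707]
force: [3.7, -4.8, 6.4]
grip_width: 0.0082
```

```bash
python3 st.py 21;python3 st.py 21b; python3 tip.py 17
```

```text
[0.5636 0.0947 0.0383] [ 3.33 -4.71  5.39] [-1.45 -1.03 -0.01] 0.0084 jaw 176.07
[0.5636 0.0947 0.0382] [ 2.27 -4.15  5.73] [-1.44 -1.06 -0.02] 0.0085 jaw 176.07
[0.56360582 0.09470066 0.03824082] 0.008273025092100228
```

View pics/t17.png

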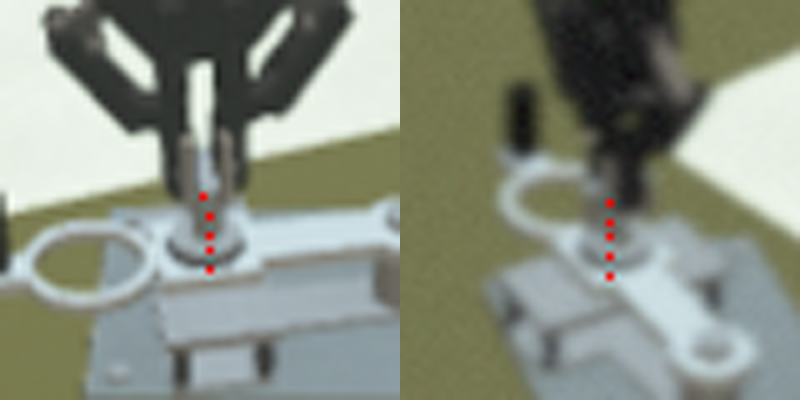

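View pics/w21b.png

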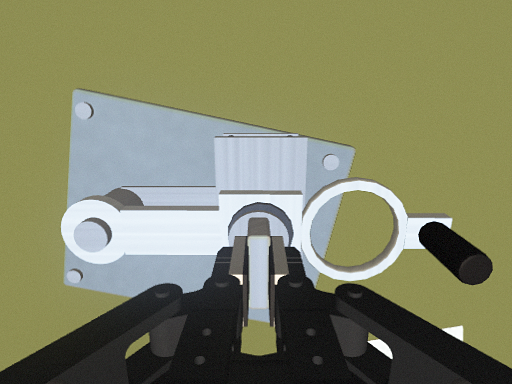

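Call:
jog_arm:
  targets:
    - [[0.001,-0.001,0],0]
    - [[0,0,0],0]
    - [[0,0,0],0]

```text
time: 19.88
tcp_pos: [0.5637, 0.0943, 0.038]
eef_rot: [-0.024, 0.025, 0.707, -0.707]
force: [0.2, -1.2, 6.6]
grip_width: 0.0086
```

```bash
python3 st.py 22;python3 st.py 22b
```

```text
[0.5637 0.0943 0.038 ] [ 1.69 -2.39  5.96] [-0.49 -0.3   0.02] 0.0084 jaw 176.06
[0.5637 0.0943 0.038 ] [ 1.07 -2.72  6.18] [-0.46 -0.34  0.05] 0.0083 jaw 176.06
```

Side load is down; release and lift clear.

Call:
jog_arm:
  targets:
    - [[0,0,0],0]
    - [[0,0,0],0]
    - [[0,0,0],0]
    - [[0,0,0],0]
  hand: 0.4

```text
time: 20.32
tcp_pos: [0.5616, 0.0943, 0.0363]
eef_rot: [0.025, -0.024, -0.706, 0.707]
force: [0.7, -0.5, 0.5]
grip_width: 0.0342
```

Call:
jog_arm:
  targets:
    - [[0,0,0.01],0]
    - [[0,0,0.025],0]
    - [[0,0,0.035],0]
    - [[0,0,0.035],0]
    - [[0,0,0.02],0]

```text
time: 20.73
tcp_pos: [0.5641, 0.0949, 0.1669]
eef_rot: [-0.022, 0.026, 0.707, -0.706]
force: [0.5, 0.5, 1.4]
grip_width: 0.0341
```

Call:
jog_arm:
  targets:
    - [[0,0,0.03],0]
    - [[0,-0.02,0],0]
    - [[0,-0.02,0],0]
    - [[0,0,0],0]
    - [[0,0,0],0]

```text
time: 21.15
tcp_pos: [0.5622, 0.0539, 0.1927]
eef_rot: [-0.025, 0.025, 0.707, -0.707]
force: [0.0, 0.3, 0.3]
grip_width: 0.0343
```

```bash
python3 st.py 23; python3 - <<'E'
from h import *
a,P=snap('side','d20');b,S=snap('scene','s20')
def c(i,P):
    u,v=map(int,proj(P,(.5624,.095,.06)));return cv2.resize(i[v-30:v+30,u-30:u+30],(400,400),interpolation=cv2.INTER_CUBIC)
cv2.imwrite('pics/c20.png',np.hstack([c(a,P),c(b,S)]));cv2.imwrite('pics/s20b.png',cv2.resize(b,(800,600)))
E
```

```text
[0.5622 0.0544 0.1924] [ 0.41 -0.02  0.05] [ 0.03 -0.02  0.01] 0.0344 jaw 175.94
```

View pics/w23.png

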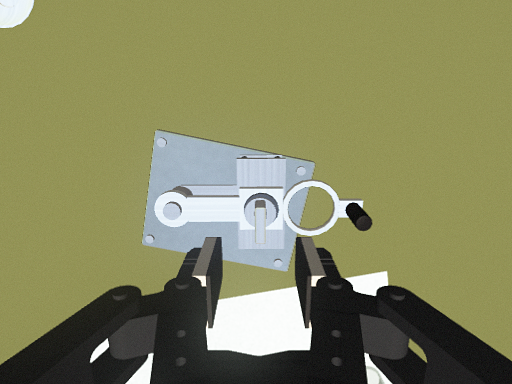

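View pics/c20.png

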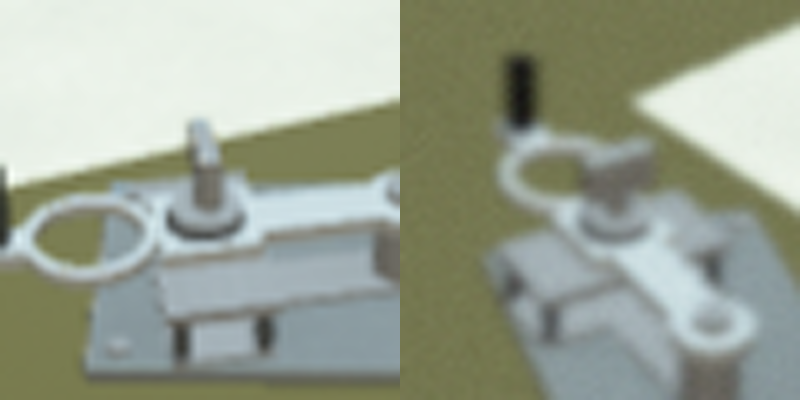

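View pics/s20b.png

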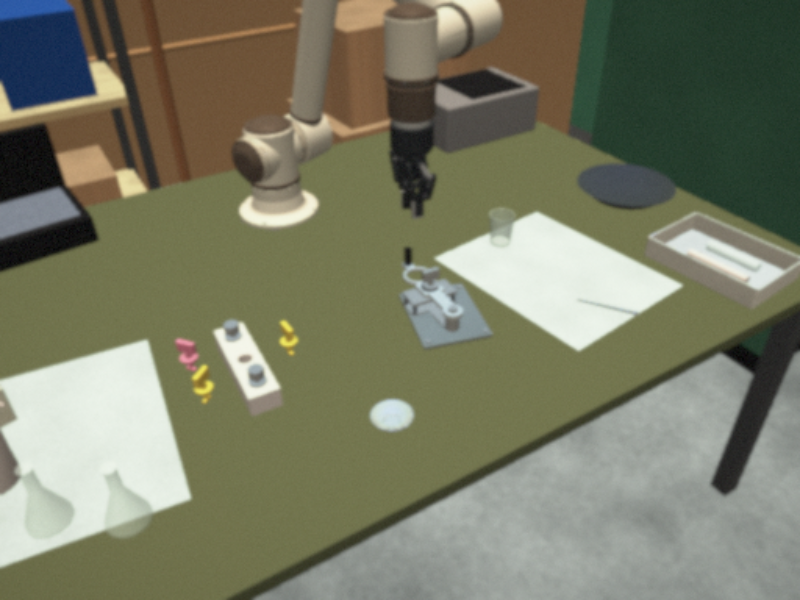

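```bash
python3 - <<'E'
from h import *
im=cv2.imread('pics/w23.png');P=load('w23')
cv2.imwrite('pics/c21.png',cv2.resize(im[170:270,210:310],(800,800),interpolation=cv2.INTER_CUBIC)[0:600])
big=cv2.resize(im[180:255,210:310],(800,600),interpolation=cv2.INTER_CUBIC)
def pt(X,col):
    u,v=proj(P,X);cv2.circle(big,(int((u-210+.5)*8),int((v-180+.5)*8)),2,col,-1)
c=np.array([.5624,.0951]);a=np.radians(86);ex=np.array([np.cos(a),np.sin(a)]);ey=np.array([-ex[1],ex[0]])
for h,col in ((.056,(0,255,0)),(.060,(0,0,255))):
  for s in (-1,1):
    for r in (-1,1): pt((*(c+s*.018*ex+r*.005*ey),h+.038),col)
  for t in np.linspace(0,6.28,60): pt((*(c+.016*np.array([np.cos(t),np.sin(t)])),h+.003),col)
cv2.imwrite('pics/c22.png',big)
E
```

```text
(no output)
```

View pics/c22.png

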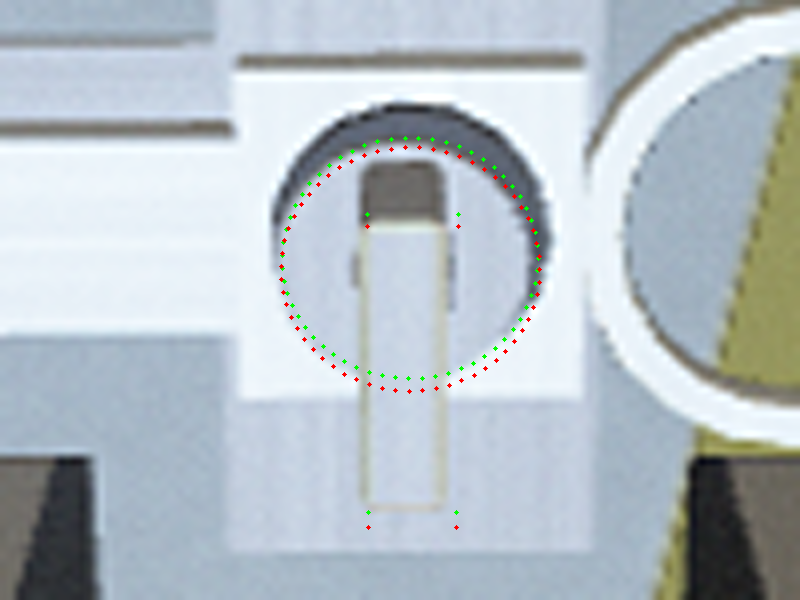

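```bash
python3 -c "
from h import *
print(monitor.observe()['time'],monitor.observe()['force']);print(finish_job())"
```

```text
21.3 [-0.44649802  0.01768292 -0.14107764]
the job is handed in; nothing more can be done
None
```

The arm is swung over the plate and the wing screw is locked in it. I handed the job in at 21.3 s of the 72 s allowed; no verdict is reported.

**What I did:** I found the slot with the wrist camera, about 0.20 rad off the stand's x axis. I swung the arm over it by its peg and lifted the wing screw out of the rack's middle hole. I lowered it through the arm's hole and the slot, pushed the washer down and turned the wing 90°. Then I let go and backed off.

**Last checks:**
- **Seating:** after release the screw stands upright. Its wing-top edges match a flange height of about 56 mm (locked), not 60 mm (unlocked).
- **Position:** the screw is about 1 mm off the hole's axis in the picture. The wing is about 90° off the arm, whose angle is about 0.2 rad (limit 0.3).
- **Pushing force:** the vertical force was about 6–7 N. There was about 5–6 N of side force near the end of the turn, and I eased that before letting go. All of it is well below 25 N.
- **Bystanders:** the other screws, the beaker and the dish look unmoved in the final scene picture; I did not measure them again. The gripper touches nothing.

**What disagreed or failed:**
- The fingertips showed about 30–35 mm higher in the pictures than the reported TCP, so my first try passed over the peg without touching it. I corrected for this by sight.
- The gripper's reported width when closed read about 2 mm below the true object sizes.

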